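# Latch the split casting mould shut

### The arm

A 6-joint arm with a two-finger parallel gripper is mounted at the origin on the work surface. World frame = base frame: x ahead of the robot, y to its left, z up, the work surface at z = 0. Lengths are in m, angles in rad, forces in N, time in s.
With the tool pointing down it reaches from about 0.35 to 0.725 m from the base axis. Payload 4.3 kg.
Tool frame: the origin (TCP) lies at the very end of the fingers, on their centre line; the grasp point (between the pads) lies 19 mm behind it; z points along the fingers, y is the direction in which the jaws open and shut (so a half turn about z gives the same grasp; the last joint's range is limited). The gripper opens to 85 mm and grips with 20 to 120 N. Pads are 22 mm wide; open, the fingers measure 114 mm over their backs; the gripper's body (76 mm by 85 mm) begins 54 mm behind the grasp point. The pads swing forward as they close: fully open they stand 13 mm farther back than shut.
Start: joints at [1.12, 0.377, 0.081, 1.274, 0, 1.46], TCP at [0.192, 0.542, 0.231] pointing down, gripper open.
Joint ranges: [-2.72, 2.72], [-0.84, 1.66], [-1.02, 1.22], [-1.77, 2.12], [-1.37, 1.28], [-3.14, 3.14]. Speed limits (rad/s): [2.57, 2.57, 3.14, 3.14, 3.14, 3.14].

### API

Orientations are given as a rotation vector (axis times angle).
In Python, from station import r, vision, finder gives the robot as it stands.
- The arm moves only by the tool move_arm, never from a script. Its argument "deltas" is a list of rows, each an object of numbers: "hand": the closure, from 0 (fully open) to 1 (shut); "dx", "dy", "dz": the shift along the tool's x, y, z in mm; "ax", "ay", "az": the turn, a rotation vector about the tool's x, y, z in degrees. In form: [{"hand": .., "dx": .., "dy": .., "dz": .., "ax": .., "ay": .., "az": ..}, ...]. A call has exactly 5 rows; each row shifts and turns the pose as measured when the row begins, along the tool's axes as they then stand; what a row does not reach is not made up. A row lasts 1/12 s, in which the tool goes at most 41.7 mm and 7.16 degrees, less where a joint would pass 70% of its speed; a pose out of reach is approached as far as the arm can. A call is refused whole if a number of a shift passes 41.7 or a number of a turn 7.16, either way. A call with a gripper value outside its range is refused whole. The fingers move at their own pace and stop on an object; the grip force is fixed at half the most. Time passes only in rows, so rows that do not move let the fingers close, or fill a call up. It gives the time, the measured TCP pose, the force and the opening at its end, in the units of the state.
- r.observe(): the state, without advancing time (a new reading comes with each control period).
- vision.capture(name): name is "scene" or "top" or "wrist"; returns (picture, depth): 400x640x3 uint8, blue, green, red; 400x640 float32, m along the optical axis (not along the pixel's ray), 0 where there is no reading.
- vision.camera_info(name): a dict with "K" (3x3 intrinsics, pixels), "view" (4x4, takes a point from world to camera coordinates); the wrist camera has in their place "tool_from_camera" (4x4, takes a point from camera to tool coordinates, whose origin is the TCP and whose axes are the flange's). Camera axes: x right, y down, z forward; pixel columns grow to the right and rows downward; lengths in m; the calibration is good to about 2 mm. A picture is of the moment at which its call begins: read the wrist's pose just before it. camera_info takes no time and is no camera call.
- r.hand_in(): hands the job in, once; it reports no verdict.
Trained networks look in the newest picture that a camera, given by its name, has taken for a name from the list of things; names that differ only in an ending like _2 or _b are one class to them, and where a whole thing is asked for, a point or a joint stands for the part that bears it (a point fixed in the world has none). Each returns a list of dicts, best first, with "conf" (0 to 1); they miss things now and then, are a little off and sometimes report something else, mostly with a low value. They report only what shows in the picture. A call takes as long as a camera call.
- finder.masks_of(camera, label): "mask" (400x640 bool, what is visible of it) and "rect" ([left, top, right, bottom] in pixels, round what is visible of it).
- finder.landmark_of(camera, label): "at" ([column, row] in pixels: a listed point, or the origin of a listed thing).
The state is a dict: "clock": time; "q": joint angles; "qd": joint speeds; "joint_efforts": joint torques, N m; "ee_pos": TCP position; "ee_rot": TCP orientation; "ft_force": force on the tool from outside, world axes, zero at the start; "moment": the same for the moment, N m; "opening": finger opening in m.
Only numpy, scipy, OpenCV 4.12 (cv2) and the standard library are available. Lean on these libraries where they do the work, as an engineer would, in place of code of your own. Each camera call takes 0.05 s, during which the arm holds its last target.

### The job

Close the two-part casting mould: push the loose half up against the fixed half, hook the wire bail of the toggle latch over the keeper so that its bar sits on the keeper's floor under the lip, and press the lever down past centre until it lies fully home and holds the halves clamped. Work gently and by feel: do not lean on the mould, force the bail or bear down on the lever, and leave the other things on the bench where they are.

Things in the scene. Friction and masses are not known exactly. Their poses are not given: they have to be found in the camera images.
- mould: Split casting mould fixed to the bench: dark steel base plate 200 x 140 x 12 mm with an aluminium fixed half, top 56 mm above the bench. Origin on the bench below the lever's pivot axis; x runs along the mould from the fixed to the sliding half, y across it, z up. All offsets are in this frame.
- insert_face (a point): Middle of the face of the white silicone insert, which stands 4 mm proud of the fixed half's parting face (x = 38 mm). The insert is stiff: about 18 N per mm of squeeze. The sliding half touches it when the gap is 4 mm.
- half: Sliding half: aluminium block 62 mm long, 110 wide, top 56 mm above the bench, about 0.8 kg with the keeper; it slides along the mould's x with about 2.5 N friction. Its frame coincides with the mould's when metal meets metal, so its x in the mould's frame is the open gap: 18 to 38 mm at the start, 4 when it just touches the insert, under 2 when latched.
- push_face (a point): Middle of the sliding half's plain outer end face, 34 mm above the bench (block 44 mm high, 110 wide): the place to push it towards the mould's -x.
- keeper_seat (a point): Nominal place of the bail bar's centre when hooked, on the sliding half: x = 62 mm in its frame, 83 mm above the bench, resting on the keeper's floor (nominally 80 mm high, 26 wide, from 17 mm on the -x to 19 mm on the +x side). The keeper is screwed up or down on its stud to suit: its real height is up to 5 mm more or less, so feel for the floor. Beside it the block's top is 56 mm high.
- keeper_lip (a point): Nominal end of the keeper's lip, at its top, 2 mm past the seat, 92 mm above the bench (up to 5 mm more or less, with the floor). The keeper is a steel hook 20 mm wide: a post 8 mm thick and a lip 5 mm long, 4.5 thick, from the post towards +x. The throat under the lip is 7.5 mm high for the 6 mm bar: the bar goes down past the lip's end to the floor, then back under the lip to the post.
- lever_pivot (a point): Middle of the lever's pivot axis (parallel to the mould's y), 96 mm above the bench. The bail's pin is carried by the lever 18 mm from this axis, on the handle's side.
- lever: Steel lever, 24 mm wide, 86 mm long from the pivot; origin on the pivot. Fully home its axes are parallel to the mould's, the handle points to the mould's -x and its top face is 6 mm above the pivot. It swings up about the mould's +y (0.95 to 1.45 rad at the start, 2.2 at most) and has friction: it stays where it is left.
- lever_end (a point): Centre of the rolled end (8 mm thick) of the lever's handle, 82 mm from the pivot. With the bail hooked the lever first takes up slack, then needs about 3 to 9 N here, passes centre 0.1 to 0.3 rad before home, and is to be pressed on, now easily, to its hard stop at home.
- bail: U-shaped bail of 6 mm steel rod, 44 mm wide outside, 32 inside, straddling the lever; origin on its pin. Stiff on the pin, it stays where it is put and turns along with the lever until something holds it; at the start it stands up or leans back over the lever. It can be pinched across its two sides beside the bar (44 mm); pulling or pushing it swings the lever.
- bail_bar (a point): Middle of the bail's cross bar (6 mm rod, 44 mm long, parallel to the mould's y), 80 mm from the pin.
- pigment_a: Bystander: pigment jar, 48 mm wide, 52 high, beside the mould. Origin at its foot.
- pigment_b: Bystander: amber glass jar, 40 mm wide, 58 high, beside the mould. Origin at its foot.
- mix_cup: Bystander: clear mixing cup, 64 mm wide, 70 high. Origin at its foot.
- spatula: Bystander: spatula, 170 mm long, lying on the bench.
- brush: Bystander: brush, 160 mm long, lying on the bench.
- cabochon: Bystander: cast resin cabochon, 36 mm wide, 15 high. Origin at its foot.
- cone_weight: Bystander: brass weight, 40 mm wide, 38 high. Origin at its foot.

How it is judged:
On the way:
1. the bail's bar is hooked: behind the keeper's post and under its lip, with the lever not yet down (x of bail_bar in the frame of keeper_seat between -0.0035 and 0.003 m and z of bail_bar in the frame of keeper_seat between -0.0065 and 0.0068 m and angle between the x axis of lever and the x axis of mould, either way round above 0.25 rad), for 0.2 s.
At the end, for the whole second after the job is handed in: The lever lies home (within 0.04 rad of level), the halves are drawn together to a gap under 2 mm, and the bail's bar is in the keeper, within 3 mm of its seat along the mould and under the lip; all at rest (angle between the x axis of lever and the x axis of mould, either way round below 0.04 rad and x of half in the frame of mould below 0.002 m and x of bail_bar in the frame of keeper_seat between -0.0035 and 0.003 m and z of bail_bar in the frame of keeper_seat between -0.0065 and 0.0068 m and linear speed of half below 0.01 m/s); the robot touches nothing.
It fails at once if more than 25 N put on the sliding half by the fingers or the arm (contact force between any of the fingers, the arm and half above 25 N).
It fails at once if the lever borne down on with more than 30 N (contact force between the fingers and lever above 30 N and contact force between the fingers and bail below 1 N).
It fails at once if the bail, handled by the fingers, forced against the keeper or the sliding half with more than 20 N (contact force between bail and half above 20 N and contact force between the fingers and bail above 1 N).
It fails at once if another thing on the bench moved more than 20 mm (distance of any of pigment_a, pigment_b, mix_cup, spatula, brush, cabochon, cone_weight from where it was at the start of the episode above 0.02 m).
It also fails if it takes over 72 s, if anything falls off the work surface, if the arm or the gripper's body presses on something with over 40 N, if the wrist force passes 120 N, or if a joint passes its speed limit or range.

## Working session

There is one attempt and no reset: what is moved stays moved. The work goes in short steps, Python scripts to look and compute and a tool call to move; the robot and the scene stay as the last step left them, time stands still between calls to the robot, and variables do not carry over. Pictures are saved under pics/ and viewed, and the job is handed in when it is done.

Besides the shell and the picture viewer there is one more tool, called after "Emit:" as name(argument=value, ...), one argument or row to a line, values as JSON. move_arm: Moves the arm, as the interface text tells. Its arguments: {"type":"object","properties":{"deltas":{"type":"array"}},"required":["deltas"]}

```bash
ls -la; mkdir -p pics; python3 - <<'E'
from station import r, vision, finder
import cv2,numpy as np
s=r.observe();print({k:np.round(v,3) for k,v in s.items()})
for n in ["scene","top"]:
    im,d=vision.capture(n);cv2.imwrite(f"pics/{n}0.png",im)
    i=vision.camera_info(n);print(n,i)
    for l in ["mould","insert_face","half","push_face","keeper_seat","keeper_lip","lever_pivot","lever_end","bail","bail_bar","lever"]:
        f=finder.landmark_of(n,l)
        print(l,[(np.round(x["at"],1),round(x["conf"],2)) for x in f[:2]])
print(r.observe()["clock"])
E
```

```text
total 12
drwxr-xr-x  3 agent agent 4096 Dec  7 03:22 .
drwxr-xr-x 23 root  root  4096 Dec  7 03:22 ..
drwxr-xr-x  2 agent agent 4096 Dec  7 03:22 pics
{'clock': np.float64(0.0), 'q': array([ 1.12 ,  0.378,  0.08 ,  1.274, -0.   ,  1.46 ]), 'qd': array([-0.001, -0.   , -0.001,  0.   ,  0.002,  0.   ]), 'joint_efforts': array([-1.0000e-03, -4.6361e+01,  2.6987e+01,  2.1000e-02, -0.0000e+00,
        0.0000e+00]), 'ee_pos': array([0.192, 0.541, 0.23 ]), 'ee_rot': array([-5.330e-01, -3.096e+00,  3.000e-03]), 'ft_force': array([ 0.588, -0.669, -0.457]), 'moment': array([ 0.035, -0.06 ,  0.005]), 'opening': np.float64(0.086)}
scene {'K': array([[455.85621544,   0.        , 320.79986057],
       [  0.        , 455.85621544, 195.90201564],
       [  0.        ,   0.        ,   1.        ]]), 'view': array([[-9.89889186e-02,  9.95088252e-01, -7.51128080e-04,
         5.59677447e-02],
       [ 7.54941390e-01,  7.46079011e-02, -6.51534465e-01,
        -3.55463371e-01],
       [-6.48278252e-01, -6.50617498e-02, -7.58618664e-01,
         1.45125058e+00],
       [ 0.00000000e+00,  0.00000000e+00,  
[... 885 characters left out ...]
   [ 0.        ,  0.        ,  0.        ,  1.        ]])}
mould [(array([327.8, 223.1]), 0.94), (array([340.6, 203.6]), 0.55)]
insert_face [(array([306. , 214.5]), 0.54)]
half []
push_face [(array([267.1, 213.2]), 0.77), (array([306.5, 215. ]), 0.53)]
keeper_seat [(array([284.9, 209.9]), 0.63)]
keeper_lip [(array([282.7, 206.7]), 0.84), (array([420.5, 154. ]), 0.21)]
lever_pivot [(array([324.2, 210.7]), 0.61), (array([349.5, 206.9]), 0.37)]
lever_end [(array([339.7, 206.9]), 0.89)]
bail [(array([327.2, 213.2]), 0.61), (array([306. , 216.9]), 0.32)]
bail_bar [(array([346.1, 204.5]), 0.61), (array([307.4, 215.9]), 0.49)]
lever [(array([478. , 255.1]), 0.73), (array([324.9, 210. ]), 0.69)]
1.2
```

View pics/scene0.png

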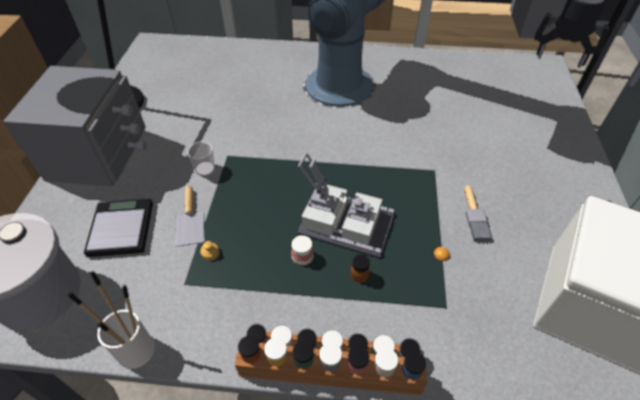

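View pics/top0.png

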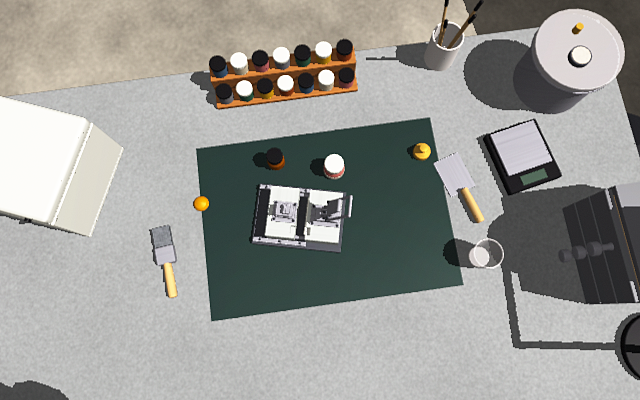

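```bash
cat > h.py <<'E'
from station import r, vision, finder
import cv2,numpy as np
def info(n):
    i=vision.camera_info(n);return np.array(i["K"]),np.array(i["view"])
def ray_at_z(n,uv,z):
    K,V=info(n);R,t=V[:3,:3],V[:3,3];c=-R.T@t
    d=R.T@np.linalg.inv(K)@np.array([uv[0],uv[1],1.]);return c+d*(z-c[2])/d[2]
def cloud(n,d):
    K,V=info(n);v,u=np.mgrid[:400,:640];P=np.stack([(u-K[0,2])/K[0,0]*d,(v-K[1,2])/K[1,1]*d,d],-1)
    return (P-V[:3,3])@V[:3,:3]
def proj(n,p):
    K,V=info(n);q=V[:3,:3]@np.asarray(p)+V[:3,3];q=K@q;return q[:2]/q[2]
def tri(uv1,uv2,a="scene",b="top"):
    A=[]
    for n,uv in((a,uv1),(b,uv2)):
        K,V=info(n);P=K@V[:3];A+= [uv[0]*P[2]-P[0],uv[1]*P[2]-P[1]]
    A=np.array(A);X=np.linalg.svd(A)[2][-1];return X[:3]/X[3]
E
python3 - <<'E'
from h import *
for k,a,b in [("lever_pivot",(328.9,189.8),(324.2,210.7)),("push",(374.5,224.6),(267.1,213.2)),("seat",(361.7,205.3),(284.9,209.9)),("lip",(359.7,199.9),(282.7,206.7)),("end",(313.3,165),(339.7,206.9)),("bar",(303.1,160.9),(346.1,204.5)),("mould",(324,214.9),(327.8,223.1)),("insert",(339.5,213.1),(306,214.5))]:
    X=tri(a,b);print(k,X.round(4),(proj("scene",X)-a).round(1))
for n,c in [("top",(235,170,365,265)),("scene",(280,140,410,260))]:
    im,d=vision.capture(n);l,t,rr,b=c
    cv2.imwrite(f"pics/{n}1.png",cv2.resize(im[t:b,l:rr],None,fx=6,fy=6,interpolation=cv2.INTER_CUBIC))
    np.save(f"{n}.npy",cloud(n,d))
P=np.load("top.npy")
# block tops z~56
for z0,z1 in[(.05,.06),(.009,.015)]:
    m=(P[...,2]>z0)&(P[...,2]<z1);m[:170]=0;m[265:]=0;m[:,:235]=0;m[:,365:]=0
    q=P[m][:,:2].astype(np.float32);print(z0,len(q),P[m][:,2].mean(),cv2.minAreaRect(q))
    lab=cv2.connectedComponentsWithStats(m.astype(np.uint8))
    for i in range(1,lab[0]):
        if lab[2][i,4]>60: mm=lab[1]==i; print(lab[2][i],cv2.minAreaRect(P[mm][:,:2].astype(np.float32)))
E
```

```text
lever_pivot [0.5375 0.009  0.1001] [-2.9 -0.2]
push [0.5661 0.1272 0.0226] [0.8 0. ]
seat [0.5561 0.0883 0.0765] [-1.5 -0. ]
lip [0.5588 0.087  0.0983] [0.5 0. ]
end [ 0.5272 -0.0231  0.1656] [-1.5 -0.1]
bar [ 0.5282 -0.0398  0.1768] [0.9 0.1]
mould [ 5.29e-01  1.00e-04 -3.20e-03] [-1.7 -0.1]
insert [0.5487 0.0425 0.0332] [0.1 0. ]
0.05 2045 0.056508947031285596 ((0.5717421770095825, 0.040152616798877716), (0.15781863033771515, 0.16180996596813202), 76.16165924072266)
[ 265  186   35   52 1007] ((0.558923065662384, 0.09277097880840302), (0.062348537147045135, 0.11038339138031006), 75.82630157470703)
[305 190  38  53 991] ((0.536853015422821, 0.004690159112215042), (0.07161244004964828, 0.11122507601976395), 76.38928985595703)
0.009 1378 0.01216200889607864 ((0.5681458711624146, 0.03333638608455658), (0.24418941140174866, 0.1898309588432312), 77.33319091796875)
[253 187  18  51 495] ((0.5731545686721802, 0.1416512429714203), (0.02868395298719406, 0.11430859565734863), 76.9015884399414)
[296 196  12  40 271] ((0.5526942610740662, 0.05313417315483093), (0.0194939486682415, 0.09013679623603821), 77.26892852783203)
[300 218  44  34 305] ((0.4823809266090393, 0.001370169222354889), (0.059352003037929535, 0.11691679805517197), 25.765195846557617)
[252 238  47  10 110] ((0.4964964985847473, 0.12118765711784363), (0.1053391546010971, 0.010680792853236198), 72.86184692382812)
```

View pics/top1.png

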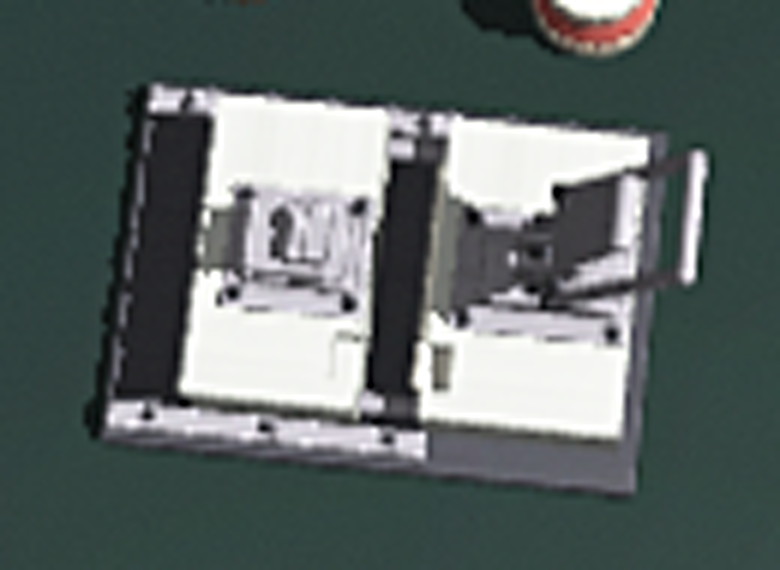

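View pics/scene1.png

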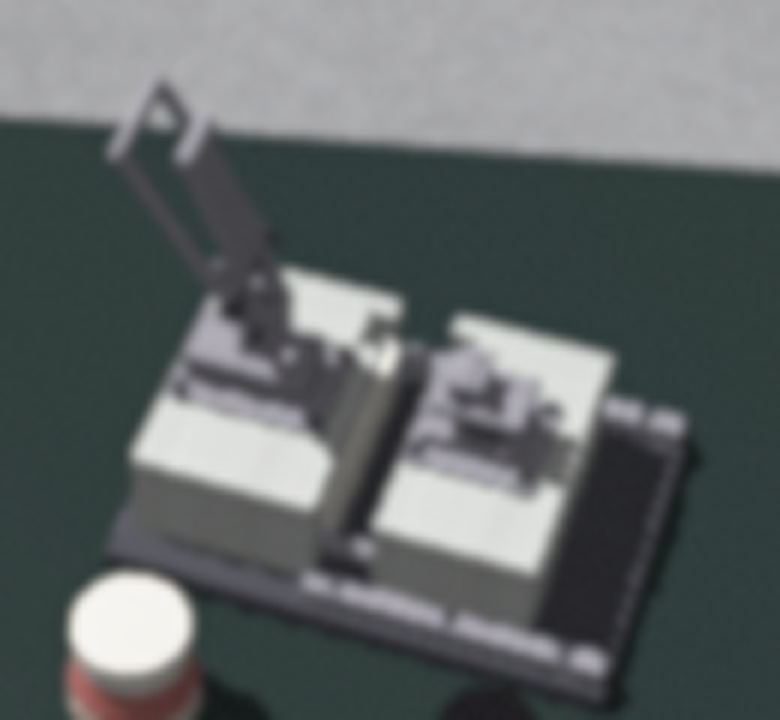

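```bash
cat >> h.py <<'E'
from scipy.spatial.transform import Rotation as Ro
YAW=np.deg2rad(76.1); O=np.array([.5364,.0027,0])
def set_frame(o,yaw):
    global O,YAW;O=o;YAW=yaw
def M2W(p):
    return O+Ro.from_euler("z",YAW).apply(p)
def W2M(p): return Ro.from_euler("z",-YAW).apply(np.asarray(p)-O)
def tgtR(pitch=0):
    # pitch: tilt about mould y (deg); 0 => tool z down, tool x = mould x
    return Ro.from_euler("z",YAW)*Ro.from_euler("y",pitch,degrees=True)*Ro.from_euler("x",180,degrees=True)
def state():
    s=r.observe();p=W2M(s["ee_pos"]);R=Ro.from_rotvec(s["ee_rot"])
    return s,p,R
def plan(pm,pitch=0,N=5):
    s,p,R=state();T=M2W(np.array(pm)/1000);RT=tgtR(pitch)
    rv=(R.inv()*RT).as_rotvec();
    step=Ro.from_rotvec(rv/N);pos=np.array(s["ee_pos"]);d=(T-pos)/N;Rc=R
    print("turn/row",np.rad2deg(rv/N).round(2))
    for i in range(N):
        print(i,(Rc.inv().apply(d)*1000).round(1));Rc=Rc*step
def show():
    s,p,R=state();e=(tgtR().inv()*R).as_rotvec()
    print("t",round(float(s["clock"]),2),"Mmm",(p*1000).round(1),"rot",np.rad2deg(e).round(1),"F(mould)",Ro.from_euler("z",-YAW).apply(s["ft_force"]).round(1),"open",round(float(s["opening"])*1000,1),"q",np.round(s["q"],2))
E
python3 - <<'E'
from h import *
for n,p in dict(lever_pivot=(0,0,.096),push=(.124,0,.034),seat=(.086,0,.083),lip=(.088,0,.092),mould=(0,0,0),insert=(.042,0,.034)).items():
    print(n,proj("scene",M2W(p)).round(1),proj("top",M2W(p)).round(1))
for l in ["pigment_a","pigment_b"]:
    f=finder.landmark_of("top",l)
    for x in f[:3]: print(l,x["at"],W2M(ray_at_z("top",x["at"],0)),x["conf"])
show();plan((155,0,150),0,15)
E
```

```text
lever_pivot [323.2 190.2] [324.6 211.7]
push [373.9 221.5] [269.  211.8]
seat [359.4 203.7] [284.2 208.9]
lip [360.5 201.3] [282.9 207.9]
mould [323.1 216.4] [324.6 220.2]
insert [340.  212.2] [305.8 215.4]
pigment_a [334.2, 169.0] [-0.00990174 -0.12313818  0.        ] 0.96
pigment_a [275.5, 159.9] [ 0.12927787 -0.13139101  0.        ] 0.9
pigment_b [334.2, 169.0] [-0.00990174 -0.12313818  0.        ] 0.96
pigment_b [275.5, 159.9] [ 0.12927787 -0.13139101  0.        ] 0.9
t 1.4 Mmm [440.8 463.6 231.3] rot [ -0.    0.  -84.4] F(mould) [ 0.4  0.5 -0.2] open 85.3 q [ 1.12  0.38  0.08  1.27 -0.    1.46]
turn/row [ 0.   -0.    5.62]
0 [-32.6 -15.9   5.4]
1 [-34.  -12.7   5.4]
2 [-35.1  -9.3   5.4]
3 [-35.8  -5.8   5.4]
4 [-36.2  -2.2   5.4]
5 [-36.3   1.3   5.4]
6 [-36.    4.9   5.4]
7 [-35.3   8.4   5.4]
8 [-34.3  11.8   5.4]
9 [-33.   15.1   5.4]
10 [-31.4  18.3   5.4]
11 [-29.4  21.3   5.4]
12 [-27.2  24.    5.4]
13 [-24.7  26.6   5.4]
14 [-22.   28.9   5.4]
```

Emit:
move_arm(
  deltas=[
    {"hand":1,"dx":-32.6,"dy":-15.9,"dz":5,"ax":0,"ay":0,"az":5.6},
    {"hand":1,"dx":-34,"dy":-12.7,"dz":5,"ax":0,"ay":0,"az":5.6},
    {"hand":1,"dx":-35,"dy":-9.3,"dz":5,"ax":0,"ay":0,"az":5.6},
    {"hand":1,"dx":-36,"dy":-5.8,"dz":5,"ax":0,"ay":0,"az":5.6},
    {"hand":1,"dx":-36,"dy":-2,"dz":5,"ax":0,"ay":0,"az":5.6},
  ],
)

```text
clock: 1.82
ee_pos: [0.3188, 0.4148, 0.2062]
ee_rot: [-1.275, -2.869, -0.011]
ft_force: [0.1, 0.5, -0.1]
opening: 0.0252
```

Emit:
move_arm(
  deltas=[
    {"hand":1,"dx":-36,"dy":1.3,"dz":5,"ax":0,"ay":0,"az":5.6},
    {"hand":1,"dx":-36,"dy":5,"dz":5,"ax":0,"ay":0,"az":5.6},
    {"hand":1,"dx":-35,"dy":8.4,"dz":5,"ax":0,"ay":0,"az":5.6},
    {"hand":1,"dx":-34,"dy":11.8,"dz":5,"ax":0,"ay":0,"az":5.6},
    {"hand":1,"dx":-33,"dy":15,"dz":5,"ax":0,"ay":0,"az":5.6},
  ],
)

```text
clock: 2.23
ee_pos: [0.4491, 0.2778, 0.1803]
ee_rot: [-1.96, -2.452, -0.015]
ft_force: [0.3, -0.1, -0.5]
opening: -0.0003
```

```bash
python3 - <<'E'
from h import *
show();plan((155,0,130),0,10)
E
```

```text
t 2.23 Mmm [246.  150.9 180.3] rot [ -0.2   0.5 -26.6] F(mould) [ 0.  -0.3 -0.5] open -0.3 q [ 0.43  0.3  -0.17  1.1   0.01  1.78]
turn/row [ 0.02 -0.05  2.66]
0 [-14.9   9.4   5. ]
1 [-14.5  10.1   5. ]
2 [-14.   10.7   5. ]
3 [-13.5  11.4   5. ]
4 [-12.9  12.    5. ]
5 [-12.4  12.6   5. ]
6 [-11.8  13.1   5. ]
7 [-11.1  13.7   5. ]
8 [-10.5  14.2   5. ]
9 [-9.8 14.6  5. ]
```

Emit:
move_arm(
  deltas=[
    {"hand":1,"dx":-29,"dy":20,"dz":10,"ax":0,"ay":0,"az":5.5},
    {"hand":1,"dx":-27,"dy":22,"dz":10,"ax":0,"ay":0,"az":5.5},
    {"hand":1,"dx":-25,"dy":25,"dz":10,"ax":0,"ay":0,"az":5.5},
    {"hand":1,"dx":-22,"dy":27,"dz":10,"ax":0,"ay":0,"az":5.5},
    {"hand":1,"dx":-19,"dy":29,"dz":10,"ax":0,"ay":0,"az":5.5},
  ],
)

```text
clock: 2.65
ee_pos: [0.5829, 0.15, 0.1301]
ee_rot: [-2.511, -1.882, -0.021]
ft_force: [0.5, 0.5, 0.2]
opening: -0.0
```

```bash
python3 - <<'E'
from h import *
im,d=vision.capture("wrist");cv2.imwrite("pics/w0.png",im)
show();print(vision.camera_info("wrist"));plan((155,0,50),0,5)
E
```

```text
t 2.7 Mmm [150.1 -15.1 127.8] rot [-0.5  0.5  2.9] F(mould) [-1.7 -5.4 -1.9] open 0.0 q [ 0.13  0.47 -0.04  1.04  0.    2.  ]
{'K': array([[304.02083787,   0.        , 323.71381883],
       [  0.        , 304.02083787, 200.59249942],
       [  0.        ,   0.        ,   1.        ]]), 'tool_from_camera': array([[ 5.17677999e-04, -9.48365981e-01, -3.17177708e-01,
         8.08915522e-02],
       [ 9.99999815e-01,  3.89869865e-04,  4.66421766e-04,
         4.17239017e-04],
       [-3.18680505e-04, -3.17177891e-01,  9.48366007e-01,
        -1.42323378e-01],
       [ 0.00000000e+00,  0.00000000e+00,  0.00000000e+00,
         1.00000000e+00]])}
turn/row [ 0.1  -0.1  -0.58]
0 [ 0.7 -3.2 15.5]
1 [ 0.7 -3.2 15.5]
2 [ 0.8 -3.1 15.5]
3 [ 0.9 -3.1 15.5]
4 [ 0.9 -3.1 15.6]
```

View pics/w0.png

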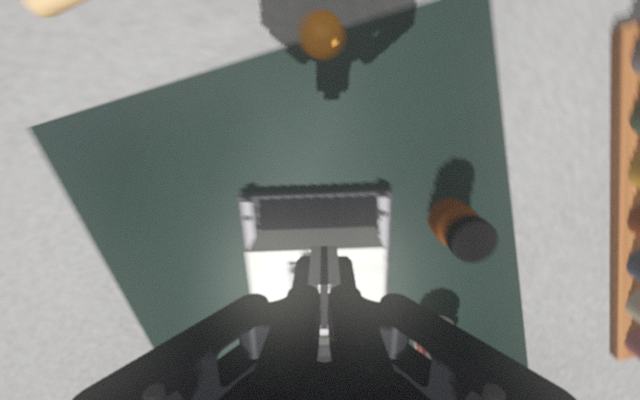

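Emit:
move_arm(
  deltas=[
    {"hand":1,"dx":0.7,"dy":-3,"dz":17,"ax":0,"ay":0,"az":-0.6},
    {"hand":1,"dx":0.7,"dy":-3,"dz":17,"ax":0,"ay":0,"az":-0.6},
    {"hand":1,"dx":0.7,"dy":-3,"dz":17,"ax":0,"ay":0,"az":-0.6},
    {"hand":1,"dx":0.7,"dy":-3,"dz":17,"ax":0,"ay":0,"az":-0.6},
    {"hand":1,"dx":0.7,"dy":-3,"dz":17,"ax":0,"ay":0,"az":-0.6},
  ],
)

```text
clock: 3.12
ee_pos: [0.5827, 0.1484, 0.0426]
ee_rot: [2.472, 1.926, 0.033]
ft_force: [0.7, -0.3, 0.9]
opening: -0.0001
```

```bash
python3 - <<'E'
from h import *
show();plan((140,0,42),0,5)
E
```

```text
t 3.12 Mmm [152.6 -10.   42.6] rot [-1.1  0.7  0.3] F(mould) [-0.2 -0.7  0.9] open -0.1 q [ 0.14  0.53 -0.19  0.83  0.    1.96]
turn/row [ 0.22 -0.14 -0.06]
0 [-2.5 -2.   0.1]
1 [-2.5 -2.   0.1]
2 [-2.5 -2.   0.1]
3 [-2.5 -2.   0.1]
4 [-2.5 -2.   0.1]
```

Emit:
move_arm(
  deltas=[
    {"hand":1,"dx":-2.5,"dy":-2.5,"dz":0,"ax":0.2,"ay":-0.1,"az":0},
    {"hand":1,"dx":-2.5,"dy":-2.5,"dz":0,"ax":0.2,"ay":-0.1,"az":0},
    {"hand":1,"dx":-2.5,"dy":-2.5,"dz":0,"ax":0.2,"ay":-0.1,"az":0},
    {"hand":1,"dx":-2.5,"dy":-2.5,"dz":0,"ax":0.2,"ay":-0.1,"az":0},
    {"hand":1,"dx":-2.5,"dy":-2,"dz":0,"ax":0.2,"ay":-0.1,"az":0},
  ],
)

```text
clock: 3.53
ee_pos: [0.5642, 0.1389, 0.0411]
ee_rot: [-2.474, -1.93, 0.004]
ft_force: [-0.2, 0.7, 0.3]
opening: -0.0
```

```bash
python3 - <<'E'
from h import *
show()
E
```

```text
t 3.53 Mmm [138.9   5.7  41.1] rot [0.3 0.  0.2] F(mould) [0.6 0.4 0.3] open -0.0 q [ 0.13  0.52 -0.22  0.84  0.    1.95]
```

Emit:
move_arm(
  deltas=[
    {"hand":1,"dx":-2.5,"dy":1,"dz":0,"ax":0,"ay":0,"az":0},
    {"hand":1,"dx":-2.5,"dy":1,"dz":0,"ax":0,"ay":0,"az":0},
    {"hand":1,"dx":-2.5,"dy":1,"dz":0,"ax":0,"ay":0,"az":0},
    {"hand":1,"dx":-2.5,"dy":1,"dz":0,"ax":0,"ay":0,"az":0},
    {"hand":1,"dx":-2.5,"dy":0,"dz":0,"ax":0,"ay":0,"az":0},
  ],
)

```text
clock: 3.95
ee_pos: [0.5659, 0.1274, 0.0437]
ee_rot: [-2.469, -1.929, -0.006]
ft_force: [-0.4, 3.6, -2.3]
opening: 0.0003
```

```bash
python3 - <<'E'
from h import *
show()
E
```

```text
t 3.95 Mmm [128.2   1.4  43.7] rot [0.2 0.4 0.1] F(mould) [ 3.4  1.2 -2.3] open 0.3 q [ 0.11  0.51 -0.22  0.84  0.01  1.92]
```

Emit:
move_arm(
  deltas=[
    {"hand":1,"dx":-2,"dy":0,"dz":0.6,"ax":0,"ay":0,"az":0},
    {"hand":1,"dx":-2,"dy":0,"dz":0.6,"ax":0,"ay":0,"az":0},
    {"hand":1,"dx":-2,"dy":0,"dz":0.6,"ax":0,"ay":0,"az":0},
    {"hand":1,"dx":-1,"dy":0,"dz":0.6,"ax":0,"ay":0,"az":0},
    {"hand":1,"dx":-0.5,"dy":0,"dz":0,"ax":0,"ay":0,"az":0},
  ],
)

```text
clock: 4.37
ee_pos: [0.5655, 0.1196, 0.0424]
ee_rot: [-2.47, -1.93, -0.011]
ft_force: [-0.5, 2.6, 0.2]
opening: 0.0
```

```bash
cat > gap.py <<'E'
from h import *
def gap(n="top"):
    im,d=vision.capture(n);P=cloud(n,d);Q=(P-O)@Ro.from_euler("z",YAW).as_matrix()
    m=(abs(Q[...,2]-.0565)<.004)&(abs(Q[...,1])<.058)&(Q[...,0]>-.06)&(Q[...,0]<.15)
    out=[]
    for y in np.arange(-.05,.051,.01):
        k=m&(abs(Q[...,1]-y)<.005);x=np.sort(Q[...,0][k])
        if len(x)>10:
            g=np.diff(x);i=g.argmax();out.append((round(y,2),len(x),*(np.array([x[0],x[i],x[i+1],x[-1]])*1000).round(1)))
    return im,out
if __name__=="__main__":
    show();im,o=gap()
    for l in o:print(*l)
    cv2.imwrite("pics/g%d.png"%(r.observe()["clock"]*100),cv2.resize(im[150:290,220:380],None,fx=5,fy=5,interpolation=cv2.INTER_CUBIC))
E
python3 gap.py; ls pics
```

```text
t 4.37 Mmm [ 1.205e+02 -1.000e-01  4.240e+01] rot [0.1 0.6 0.1] F(mould) [2.4 1.2 0.2] open 0.0 q [ 0.09  0.5  -0.23  0.83  0.01  1.91]
-0.05 229 -33.5 37.5 47.8 99.7
-0.04 200 -27.2 36.5 46.9 96.2
-0.03 184 -33.2 -32.8 -2.6 95.2
-0.02 99 -34.1 -33.4 6.0 93.6
-0.01 34 -32.9 -30.6 21.7 50.6
0.0 42 -34.0 -31.0 21.3 49.9
0.01 63 -32.4 -8.8 2.1 80.2
0.02 172 -33.7 36.7 46.8 77.7
0.03 173 -34.1 37.8 48.6 74.6
0.04 157 -33.5 27.7 57.4 71.4
0.05 194 -34.0 37.6 47.6 68.3
g441.png
scene0.png
scene1.png
top0.png
top1.png
w0.png
```

Emit:
move_arm(
  deltas=[
    {"hand":1,"dx":-1.5,"dy":0,"dz":0,"ax":0,"ay":0,"az":0},
    {"hand":1,"dx":-1.2,"dy":0,"dz":0,"ax":0,"ay":0,"az":0},
    {"hand":1,"dx":-1,"dy":0,"dz":0,"ax":0,"ay":0,"az":0},
    {"hand":1,"dx":-0.7,"dy":0,"dz":0,"ax":0,"ay":0,"az":0},
    {"hand":1,"dx":-0.3,"dy":0,"dz":0,"ax":0,"ay":0,"az":0},
  ],
)

```text
clock: 4.83
ee_pos: [0.5642, 0.1147, 0.0423]
ee_rot: [-2.47, -1.93, -0.011]
ft_force: [-1.0, 3.5, 0.7]
opening: 0.0002
```

```bash
python3 gap.py
```

```text
t 4.83 Mmm [ 1.154e+02 -1.000e-01  4.230e+01] rot [0.1 0.6 0.1] F(mould) [3.1 1.8 0.7] open 0.2 q [ 0.09  0.5  -0.24  0.83  0.01  1.9 ]
-0.05 237 -33.5 37.6 41.6 93.0
-0.04 199 -27.2 36.7 42.3 89.3
-0.03 177 -33.2 -32.8 -2.7 88.4
-0.02 98 -34.0 -33.4 1.6 84.6
-0.01 41 -32.9 -30.3 21.5 45.7
0.0 34 -34.0 -33.1 22.6 45.2
0.01 60 -32.7 6.4 15.1 58.7
0.02 156 -33.7 36.7 42.4 71.4
0.03 180 -34.1 37.7 41.9 68.3
0.04 154 -33.4 27.9 51.9 64.9
0.05 193 -34.1 37.7 41.8 61.6
```

Gap is about 4–5 mm. A few fine steps until the insert is felt.

Emit:
move_arm(
  deltas=[
    {"hand":1,"dx":-0.4,"dy":0,"dz":0,"ax":0,"ay":0,"az":0},
    {"hand":1,"dx":-0.4,"dy":0,"dz":0,"ax":0,"ay":0,"az":0},
    {"hand":1,"dx":-0.3,"dy":0,"dz":0,"ax":0,"ay":0,"az":0},
    {"hand":1,"dx":-0.3,"dy":0,"dz":0,"ax":0,"ay":0,"az":0},
    {"hand":1,"dx":0,"dy":0,"dz":0,"ax":0,"ay":0,"az":0},
  ],
)

```text
clock: 5.3
ee_pos: [0.5642, 0.1147, 0.0424]
ee_rot: [-2.468, -1.93, -0.015]
ft_force: [-0.2, 2.7, 0.1]
opening: -0.0001
```

```bash
python3 gap.py|head -3
```

```text
t 5.3 Mmm [ 1.154e+02 -1.000e-01  4.240e+01] rot [0.1 0.7 0. ] F(mould) [2.6 0.8 0.1] open -0.1 q [ 0.08  0.5  -0.24  0.83  0.01  1.9 ]
-0.05 236 -33.5 37.6 41.5 91.0
-0.04 196 -27.2 36.6 42.3 89.5
```

Emit:
move_arm(
  deltas=[
    {"hand":1,"dx":-0.8,"dy":0,"dz":0,"ax":0,"ay":0,"az":0},
    {"hand":1,"dx":-0.8,"dy":0,"dz":0,"ax":0,"ay":0,"az":0},
    {"hand":1,"dx":-0.8,"dy":0,"dz":0,"ax":0,"ay":0,"az":0},
    {"hand":1,"dx":-0.8,"dy":0,"dz":0,"ax":0,"ay":0,"az":0},
    {"hand":1,"dx":-0.8,"dy":0,"dz":0,"ax":0,"ay":0,"az":0},
  ],
)

```text
clock: 5.77
ee_pos: [0.5641, 0.1146, 0.0425]
ee_rot: [-2.461, -1.929, -0.025]
ft_force: [-0.0, 5.3, 0.8]
opening: 0.0001
```

```bash
python3 gap.py
```

```text
t 5.77 Mmm [ 1.153e+02 -1.000e-01  4.250e+01] rot [ 0.1  1.2 -0.1] F(mould) [5.2 1.3 0.8] open 0.1 q [ 0.08  0.5  -0.25  0.82  0.02  1.89]
-0.05 226 -33.5 37.7 41.4 86.0
-0.04 193 -27.2 36.7 42.4 85.0
-0.03 167 -33.2 -32.8 -2.7 83.6
-0.02 91 -34.0 -33.4 3.8 80.6
-0.01 40 -32.7 -30.4 21.5 45.8
0.0 30 -34.0 -31.0 22.9 45.3
0.01 61 -32.4 -4.5 6.4 65.0
0.02 151 -33.7 38.0 42.3 64.9
0.03 166 -34.1 37.6 41.8 61.8
0.04 147 -33.4 28.0 51.6 58.5
0.05 171 -34.0 37.5 41.4 54.8
```

Emit:
move_arm(
  deltas=[
    {"hand":1,"dx":8,"dy":0,"dz":0,"ax":0,"ay":0,"az":0},
    {"hand":1,"dx":6,"dy":0,"dz":-25,"ax":0,"ay":0,"az":0},
    {"hand":1,"dx":0,"dy":0,"dz":-41,"ax":0,"ay":-1,"az":0},
    {"hand":1,"dx":0,"dy":0,"dz":-41,"ax":0,"ay":0,"az":0},
    {"hand":1,"dx":0,"dy":0,"dz":-41,"ax":0,"ay":0,"az":0},
  ],
)

```text
clock: 6.23
ee_pos: [0.5592, 0.1222, 0.1833]
ee_rot: [-2.471, -1.93, 0.043]
ft_force: [1.6, 0.8, 0.5]
opening: 0.0001
```

Emit:
move_arm(
  deltas=[
    {"hand":1,"dx":0,"dy":0,"dz":-40,"ax":0,"ay":0,"az":0},
    {"hand":1,"dx":-20,"dy":0,"dz":-15,"ax":0,"ay":0,"az":0},
    {"hand":1,"dx":-20,"dy":0,"dz":0,"ax":0,"ay":0,"az":0},
    {"hand":1,"dx":0,"dy":0,"dz":0,"ax":0,"ay":0,"az":0},
    {"hand":1,"dx":0,"dy":0,"dz":0,"ax":0,"ay":0,"az":0},
  ],
)

```text
clock: 6.65
ee_pos: [0.5566, 0.08, 0.2538]
ee_rot: [2.464, 1.924, -0.029]
ft_force: [0.0, 0.3, -0.5]
opening: -0.0002
```

```bash
cat > look.py <<'E'
from h import *
import sys
def look(tag,cams=("scene","wrist"),labels=("bail_bar","lever_end","lever_pivot","keeper_lip","keeper_seat")):
    show()
    for n in cams:
        im,d=vision.capture(n)
        c=im if n=="wrist" else (cv2.resize(im[110:260,260:430],None,fx=4.5,fy=4.5,interpolation=cv2.INTER_CUBIC) if n=="scene" else cv2.resize(im[150:290,220:380],None,fx=5,fy=5,interpolation=cv2.INTER_CUBIC))
        cv2.imwrite(f"pics/{tag}_{n}.png",c)
        if n!="wrist": np.save(f"{n}.npy",W2M(cloud(n,d).reshape(-1,3)).reshape(400,640,3))
if __name__=="__main__": look(sys.argv[1],sys.argv[2].split(","))
E
python3 look.py a scene,top,wrist
python3 - <<'E'
from h import *
# project lever/bail plane y=0: intersect scene landmark rays with mould plane y=0
def planey(n,uv,y=0):
    K,V=info(n);R,t=V[:3,:3],V[:3,3];c=W2M(-R.T@t);d=Ro.from_euler("z",-YAW).apply(R.T@np.linalg.inv(K)@np.array([uv[0],uv[1],1.]))
    return c+d*(y-c[1])/d[1]
for l in ["bail_bar","lever_end","lever_pivot","keeper_lip","keeper_seat"]:
    for n in("scene","top"):
        f=finder.landmark_of(n,l)
        print(l,n,[(np.round(x["at"],1),round(x["conf"],2),(planey(n,x["at"])*1000).round(1)) for x in f[:2]])
E
```

```text
t 6.65 Mmm [ 79.9  -1.1 253.8] rot [-0.  -1.4  0.1] F(mould) [ 0.3  0.  -0.5] open -0.2 q [ 0.04  0.35  0.1   1.33 -0.02  1.86]
bail_bar scene [(array([306.6, 160.5]), 0.59, array([-38. ,   0. , 177.9])), (array([351.7, 199.4]), 0.16, array([67.5,  0. , 90.6]))]
bail_bar top [(array([349.3, 205.3]), 0.48, array([-47.9,   0. , 180.1]))]
lever_end scene [(array([314.9, 163.2]), 0.85, array([-19.1,   0. , 176. ]))]
lever_end top [(array([337.3, 206.6]), 0.83, array([-25.3,   0. , 157.8]))]
lever_pivot scene [(array([327.8, 193.1]), 0.62, array([11. ,  0. , 90.3]))]
lever_pivot top [(array([321.4, 213.7]), 0.82, array([ 6.9, -0. , 71.1])), (array([463.4, 183.7]), 0.47, array([-205.6,    0. ,  400.5]))]
keeper_lip scene [(array([349.7, 200.7]), 0.85, array([63.2,  0. , 84.3])), (array([354.7, 204.8]), 0.68, array([75.5,  0. , 74.8]))]
keeper_lip top [(array([290.2, 210. ]), 0.6, array([73.6,  0. , 77.6])), (array([163.4, 260.7]), 0.41, array([  983.8,     0. , -1856.9]))]
keeper_seat scene [(array([353.7, 205.5]), 0.9, array([73.3,  0. , 71.4]))]
keeper_seat top [(array([292.3, 209.3]), 0.5, array([68.5,  0. , 87.2]))]
```

View pics/a_scene.png

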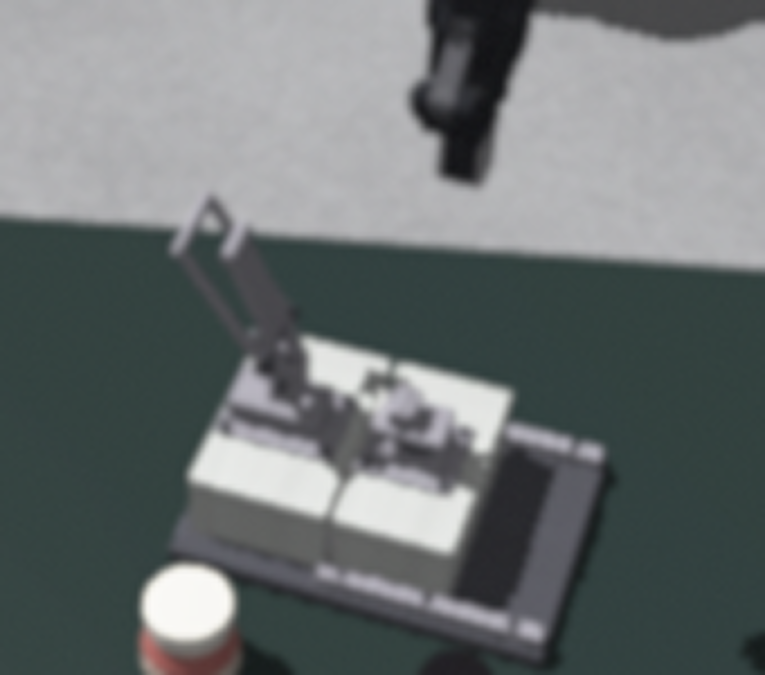

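View pics/a_wrist.png

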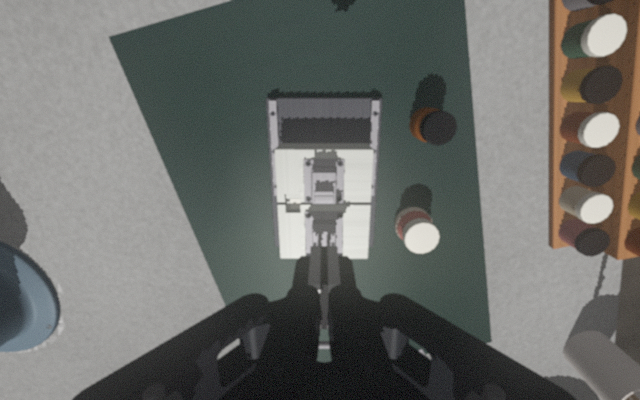

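View pics/a_top.png

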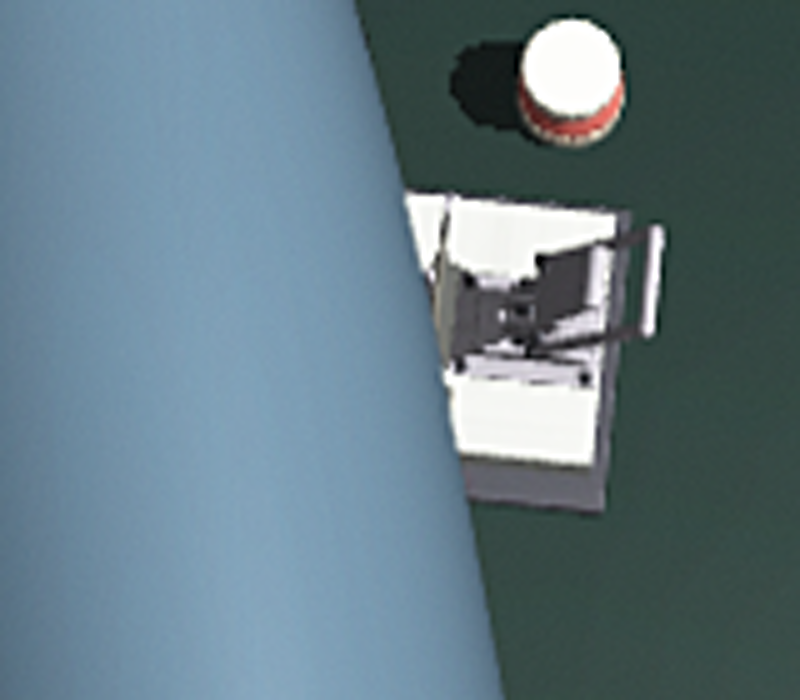

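```bash
python3 - <<'E'
from h import *
for a,b in [((303.5,160),(350.8,206)),((312.5,163.5),(339.5,204.5)),((323.2,190),(324,211))]:
    X=tri(a,b);print((W2M(X)*1000).round(1),(proj("scene",X)-a).round(1))
plan((-80,0,240),0,5)
T=np.load("top.npy");Q=T*1000
m=(Q[...,2]>130)&(abs(Q[...,1])<40)&(Q[...,0]>-90)&(Q[...,0]<30)
q=Q[m];print(len(q));o=np.argsort(-q[:,2]);print(q[o][::max(1,len(q)//25)].round(0))
E
```

```text
[-48.6   0.8 175.4] [-1.3 -0.1]
[-27.   -0.5 173.3] [-1.1 -0.1]
[ 0.8 -1.  98.1] [0.2 0. ]
turn/row [-0.02  0.27 -0.  ]
0 [-32.1  -0.    3.3]
1 [-32.1  -0.    3.2]
2 [-32.1  -0.    3. ]
3 [-32.1  -0.    2.9]
4 [-32.1  -0.    2.7]
366
[[ 29.  38. 749.]
 [ 30.   5. 710.]
 [ 29.   5. 707.]
 [ 29.   8. 701.]
 [-49.   2. 185.]
 [-49.  -2. 184.]
 [-51.  21. 183.]
 [-47.  22. 182.]
 [-48.   9. 181.]
 [-30.  -5. 179.]
 [-30.   3. 177.]
 [-24.  -7. 177.]
 [-25.   9. 176.]
 [-42. -19. 174.]
 [-23.   8. 171.]
 [-38.  17. 166.]
 [-21.   6. 164.]
 [-33. -20. 161.]
 [-31. -20. 158.]
 [-33.  21. 154.]
 [-15.   4. 151.]
 [-14.  -8. 148.]
 [-21. -18. 144.]
 [-11.   0. 139.]
 [-10. -10. 137.]
 [-15.  19. 133.]
 [ -8.   9. 130.]]
```

Emit:
move_arm(
  deltas=[
    {"hand":1,"dx":-35,"dy":0,"dz":3,"ax":0,"ay":0.3,"az":0},
    {"hand":1,"dx":-35,"dy":0,"dz":3,"ax":0,"ay":0.3,"az":0},
    {"hand":1,"dx":-35,"dy":0,"dz":3,"ax":0,"ay":0.3,"az":0},
    {"hand":1,"dx":-35,"dy":0,"dz":3,"ax":0,"ay":0.3,"az":0},
    {"hand":1,"dx":-27,"dy":0,"dz":3,"ax":0,"ay":0.3,"az":0},
  ],
)

```text
clock: 7.72
ee_pos: [0.5177, -0.0806, 0.2398]
ee_rot: [-2.459, -1.952, -0.01]
ft_force: [-0.1, 0.2, 0.3]
opening: 0.0
```

```bash
python3 - <<'E'
from h import *
show();plan((-76,0,174),0,5)
E
```

```text
t 7.72 Mmm [-85.3  -1.8 239.8] rot [-0.1  0.4 -0.8] F(mould) [0.2 0.1 0.3] open 0.0 q [-0.28  0.27 -0.05  1.25  0.01  1.52]
turn/row [ 0.03 -0.07  0.15]
0 [ 1.8 -0.4 13.2]
1 [ 1.8 -0.4 13.2]
2 [ 1.8 -0.4 13.2]
3 [ 1.8 -0.4 13.2]
4 [ 1.8 -0.4 13.2]
```

Emit:
move_arm(
  deltas=[
    {"hand":1,"dx":1.8,"dy":-0.4,"dz":14,"ax":0,"ay":-0.1,"az":0.2},
    {"hand":1,"dx":1.8,"dy":-0.4,"dz":14,"ax":0,"ay":-0.1,"az":0.2},
    {"hand":1,"dx":1.8,"dy":-0.4,"dz":14,"ax":0,"ay":-0.1,"az":0.2},
    {"hand":1,"dx":1.8,"dy":-0.4,"dz":14,"ax":0,"ay":-0.1,"az":0.2},
    {"hand":1,"dx":1.8,"dy":-0.4,"dz":10,"ax":0,"ay":0,"az":0.2},
  ],
)

```text
clock: 8.13
ee_pos: [0.5186, -0.0804, 0.1744]
ee_rot: [2.484, 1.907, 0.005]
ft_force: [-0.2, 1.1, -0.5]
opening: 0.0001
```

```bash
python3 look.py b scene,top,wrist; python3 - <<'E'
import cv2,numpy as np
a=cv2.imread("pics/b_scene.png");b=cv2.imread("pics/b_wrist.png")
a=cv2.resize(a,(400,353));b=cv2.resize(b,(400,250));c=np.zeros((603,400,3),np.uint8);c[:353]=a;c[353:]=b;cv2.imwrite("pics/b.png",c[:600])
E
```

```text
t 8.13 Mmm [-85.   -2.7 174.4] rot [-0.6 -0.2  1.1] F(mould) [ 1.   0.4 -0.5] open 0.1 q [-0.27  0.29 -0.19  1.08 -0.    1.56]
```

View pics/b.png

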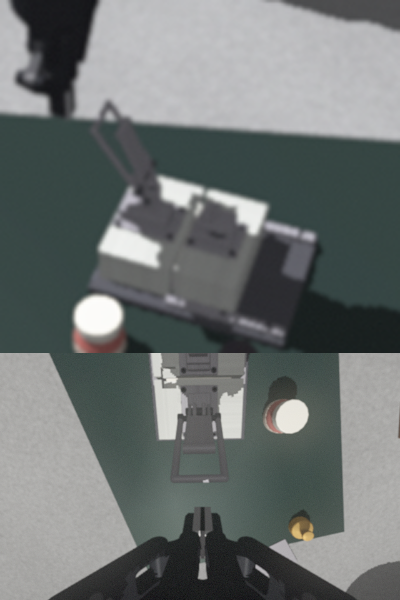

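Emit:
move_arm(
  deltas=[
    {"hand":1,"dx":8,"dy":0,"dz":0,"ax":0,"ay":0,"az":0},
    {"hand":1,"dx":7,"dy":0,"dz":0,"ax":0,"ay":0,"az":0},
    {"hand":1,"dx":5,"dy":0,"dz":-3,"ax":0,"ay":0,"az":0},
    {"hand":1,"dx":5,"dy":0,"dz":-3,"ax":0,"ay":0,"az":0},
    {"hand":1,"dx":5,"dy":0,"dz":-2,"ax":0,"ay":0,"az":0},
  ],
)

```text
clock: 8.7
ee_pos: [0.5286, -0.0491, 0.1867]
ee_rot: [2.481, 1.906, 0.009]
ft_force: [0.6, -1.0, 0.3]
opening: 0.0001
```

```bash
python3 - <<'E'
from h import *
show()
E
```

```text
t 8.7 Mmm [-52.2  -4.8 186.7] rot [-0.8 -0.2  1. ] F(mould) [-0.8 -0.8  0.3] open 0.1 q [-0.21  0.29 -0.16  1.11 -0.    1.62]
```

```bash
python3 look.py c wrist
```

```text
t 8.7 Mmm [-52.2  -4.8 186.7] rot [-0.8 -0.2  1. ] F(mould) [-0.8 -0.8  0.3] open 0.1 q [-0.21  0.29 -0.16  1.11 -0.    1.62]
```

View pics/c_wrist.png

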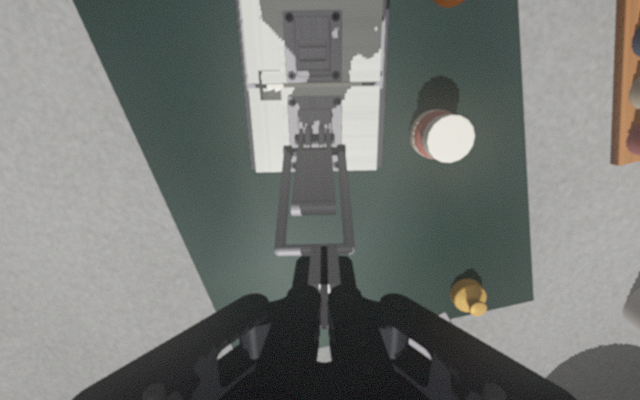

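```bash
cat > wr.py <<'E'
from h import *
def wcloud():
    s,p,R=state();im,d=vision.capture("wrist");i=vision.camera_info("wrist");K=np.array(i["K"]);T=np.array(i["tool_from_camera"])
    v,u=np.mgrid[:400,:640];P=np.stack([(u-K[0,2])/K[0,0]*d,(v-K[1,2])/K[1,1]*d,d],-1)
    X=P@T[:3,:3].T+T[:3,3];W=R.apply(X.reshape(-1,3))+s["ee_pos"];M=W2M(W).reshape(400,640,3)*1000;M[d==0]=np.nan
    return im,M
E
python3 - <<'E'
from wr import *
im,M=wcloud()
for v in(242,245,248,251,254):print(v,M[v,295:320:8].round(0).tolist())
for v in(200,206,212):print(v,M[v,305:325:8].round(0).tolist())
E
```

```text
242 [[-132.0, 27.0, 1.0], [-133.0, 18.0, -0.0], [-132.0, 8.0, 2.0], [-132.0, -2.0, 3.0]]
245 [[-136.0, 27.0, 2.0], [-136.0, 18.0, 1.0], [-136.0, 8.0, 1.0], [-46.0, -3.0, 180.0]]
248 [[-47.0, 10.0, 181.0], [-47.0, 5.0, 182.0], [-40.0, 1.0, 194.0], [-41.0, -3.0, 193.0]]
251 [[-47.0, 10.0, 183.0], [-48.0, 5.0, 183.0], [-41.0, 0.0, 197.0], [-41.0, -3.0, 197.0]]
254 [[-49.0, 10.0, 184.0], [-49.0, 5.0, 183.0], [-41.0, 0.0, 200.0], [-40.0, -3.0, 201.0]]
200 [[-24.0, 4.0, 168.0], [-24.0, -0.0, 169.0], [-24.0, -5.0, 169.0]]
206 [[-24.0, 4.0, 177.0], [-25.0, -1.0, 176.0], [-25.0, -5.0, 175.0]]
212 [[-28.0, 4.0, 177.0], [-27.0, -1.0, 178.0], [-28.0, -5.0, 177.0]]
```

Emit:
move_arm(
  deltas=[
    {"hand":1,"dx":-15,"dy":-2,"dz":-1,"ax":0,"ay":0,"az":-0.5},
    {"hand":1,"dx":-12,"dy":-2,"dz":0,"ax":0,"ay":0,"az":-0.5},
    {"hand":1,"dx":0,"dy":-1,"dz":6,"ax":0.3,"ay":0,"az":0},
    {"hand":1,"dx":0,"dy":0,"dz":6,"ax":0.3,"ay":0,"az":0},
    {"hand":1,"dx":0,"dy":0,"dz":3,"ax":0,"ay":0,"az":0},
  ],
)

```text
clock: 9.22
ee_pos: [0.5187, -0.0736, 0.1734]
ee_rot: [2.465, 1.935, 0.002]
ft_force: [0.1, -0.7, -0.9]
opening: 0.0003
```

```bash
python3 - <<'E'
from h import *
show()
E
```

```text
t 9.22 Mmm [-78.3  -1.1 173.4] rot [-0.4 -0.2 -0.2] F(mould) [-0.7 -0.3 -0.9] open 0.3 q [-0.26  0.29 -0.19  1.08 -0.    1.55]
```

Now approach without rising and push.

Emit:
move_arm(
  deltas=[
    {"hand":1,"dx":5,"dy":0,"dz":0,"ax":0,"ay":0,"az":0},
    {"hand":1,"dx":5,"dy":0,"dz":0,"ax":0,"ay":0,"az":0},
    {"hand":1,"dx":5,"dy":0,"dz":0,"ax":0,"ay":0,"az":0},
    {"hand":1,"dx":4,"dy":0,"dz":-1,"ax":0,"ay":0,"az":0},
    {"hand":1,"dx":4,"dy":0,"dz":-1,"ax":0,"ay":0,"az":0},
  ],
)

```text
clock: 9.63
ee_pos: [0.5239, -0.0483, 0.1732]
ee_rot: [2.467, 1.937, -0.002]
ft_force: [-0.1, -1.5, -0.0]
opening: -0.0001
```

```bash
python3 - <<'E'
from wr import *
show()
im,M=wcloud();cv2.imwrite("pics/d.png",im)
m=(M[...,2]>120)&(abs(M[...,1])<25)&(M[...,0]<60)&(M[...,0]>-70)
m[np.hypot(*(np.mgrid[:400,:640]-np.array([330,324])[:,None,None]))<0]=0
for y in(-19,19):
    k=m&(abs(M[...,1]-y)<3);q=M[k];o=np.argsort(-q[:,2]);print(y,q[o][:200:25].round(0).tolist())
k=m&(abs(M[...,1])<8)&(M[...,2]<182);q=M[k];o=np.argsort(-q[:,2]);print(q[o][:300:40].round(0).tolist())
E
```

```text
t 9.63 Mmm [-5.250e+01 -1.000e-01  1.732e+02] rot [-0.2 -0.2 -0.2] F(mould) [-1.4 -0.3 -0. ] open -0.1 q [-0.21  0.3  -0.18  1.09 -0.    1.6 ]
-19 [[-32.0, -18.0, 267.0], [-33.0, -18.0, 266.0], [-33.0, -16.0, 265.0], [-34.0, -18.0, 265.0], [-35.0, -18.0, 263.0], [-36.0, -18.0, 262.0], [-35.0, -16.0, 261.0], [-35.0, -16.0, 260.0]]
19 [[-33.0, 18.0, 267.0], [-34.0, 16.0, 266.0], [-34.0, 17.0, 265.0], [-35.0, 17.0, 264.0], [-36.0, 16.0, 262.0], [-36.0, 16.0, 261.0], [-36.0, 16.0, 260.0], [-36.0, 17.0, 260.0]]
[[-46.0, 7.0, 182.0], [-27.0, 2.0, 178.0], [-27.0, -2.0, 177.0], [-26.0, 5.0, 177.0], [-26.0, -1.0, 177.0], [-24.0, 4.0, 177.0], [-26.0, -0.0, 177.0], [-25.0, -5.0, 176.0]]
```

View pics/d.png

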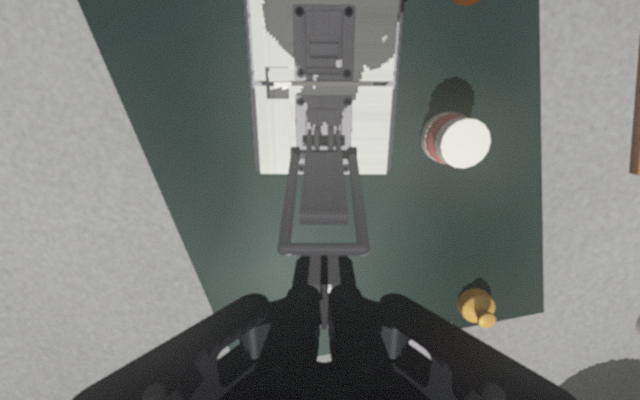

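Emit:
move_arm(
  deltas=[
    {"hand":1,"dx":4,"dy":0,"dz":-1,"ax":0,"ay":0,"az":0},
    {"hand":1,"dx":4,"dy":0,"dz":-1,"ax":0,"ay":0,"az":0},
    {"hand":1,"dx":4,"dy":0,"dz":-1,"ax":0,"ay":0,"az":0},
    {"hand":1,"dx":4,"dy":0,"dz":0,"ax":0,"ay":0,"az":0},
    {"hand":1,"dx":4,"dy":0,"dz":0,"ax":0,"ay":0,"az":0},
  ],
)

```text
clock: 10.1
ee_pos: [0.5299, -0.0261, 0.1777]
ee_rot: [2.465, 1.938, 0.001]
ft_force: [0.3, -1.2, 0.1]
opening: -0.0004
```

```bash
python3 look.py e scene,wrist
```

```text
t 10.1 Mmm [-29.5  -0.6 177.7] rot [-0.3 -0.2 -0.2] F(mould) [-1.1 -0.5  0.1] open -0.4 q [-0.17  0.3  -0.16  1.1  -0.    1.64]
```

View pics/e_scene.png

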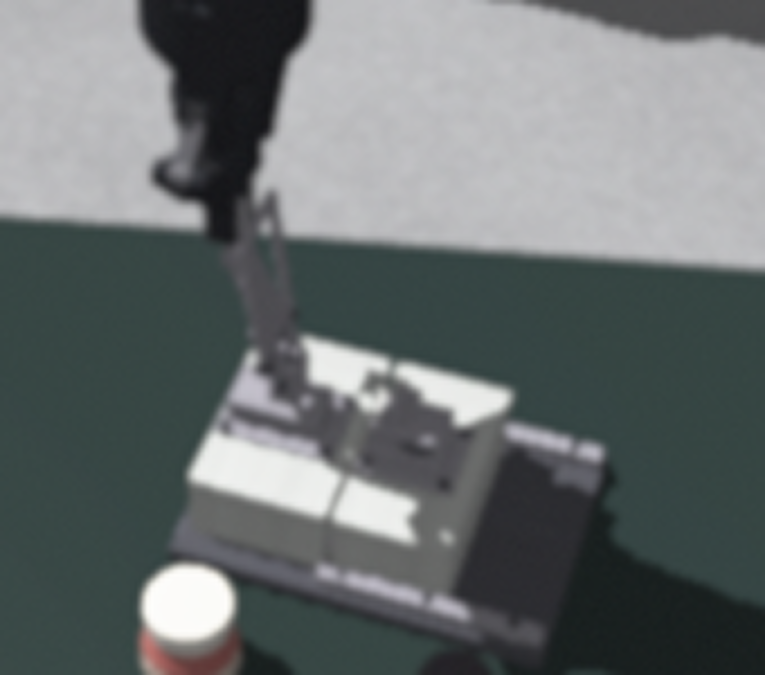

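View pics/e_wrist.png

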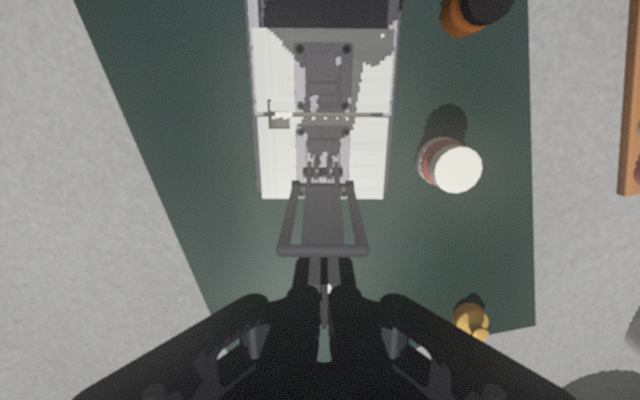

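Emit:
move_arm(
  deltas=[
    {"hand":1,"dx":5,"dy":0,"dz":0,"ax":0,"ay":0,"az":0},
    {"hand":1,"dx":5,"dy":0,"dz":0,"ax":0,"ay":0,"az":0},
    {"hand":1,"dx":5,"dy":0,"dz":0,"ax":0,"ay":0,"az":0},
    {"hand":1,"dx":5,"dy":0,"dz":0,"ax":0,"ay":0,"az":0},
    {"hand":1,"dx":5,"dy":0,"dz":0,"ax":0,"ay":0,"az":0},
  ],
)

```text
clock: 10.62
ee_pos: [0.5359, -0.0001, 0.1771]
ee_rot: [2.466, 1.937, 0.0]
ft_force: [0.3, -0.2, -1.3]
opening: 0.0003
```

```bash
python3 look.py f scene,wrist
```

```text
t 10.62 Mmm [ -2.8  -0.2 177.1] rot [-0.2 -0.2 -0.2] F(mould) [-0.1 -0.4 -1.3] open 0.3 q [-0.12  0.32 -0.15  1.1  -0.    1.69]
```

View pics/f_scene.png

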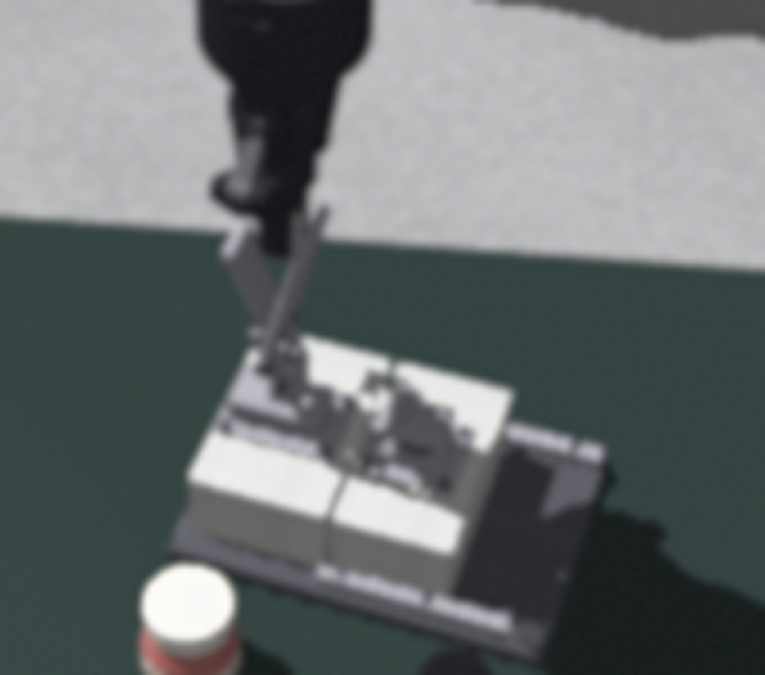

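View pics/f_wrist.png

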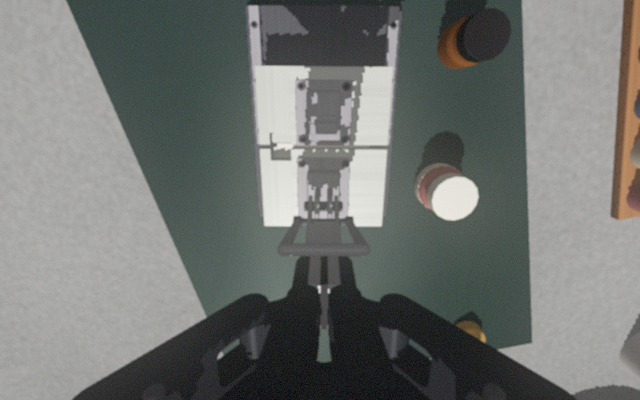

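Emit:
move_arm(
  deltas=[
    {"hand":1,"dx":4.5,"dy":0,"dz":0,"ax":0,"ay":0,"az":0},
    {"hand":1,"dx":4.5,"dy":0,"dz":0,"ax":0,"ay":0,"az":0},
    {"hand":1,"dx":4.5,"dy":0,"dz":0,"ax":0,"ay":0,"az":0},
    {"hand":1,"dx":4.5,"dy":0,"dz":1,"ax":0,"ay":0,"az":0},
    {"hand":1,"dx":4.5,"dy":0,"dz":2,"ax":0,"ay":0,"az":0},
  ],
)

```text
clock: 11.13
ee_pos: [0.5416, 0.0234, 0.1739]
ee_rot: [2.466, 1.937, -0.0]
ft_force: [0.5, -1.7, -0.6]
opening: 0.0001
```

Emit:
move_arm(
  deltas=[
    {"hand":1,"dx":4,"dy":0,"dz":2,"ax":0,"ay":0,"az":0},
    {"hand":1,"dx":3.5,"dy":0,"dz":2.5,"ax":0,"ay":0,"az":0},
    {"hand":1,"dx":3,"dy":0,"dz":2.5,"ax":0,"ay":0,"az":0},
    {"hand":1,"dx":3,"dy":0,"dz":3,"ax":0,"ay":0,"az":0},
    {"hand":1,"dx":0,"dy":0,"dz":0,"ax":0,"ay":0,"az":0},
  ],
)

```text
clock: 11.55
ee_pos: [0.545, 0.0391, 0.162]
ee_rot: [2.466, 1.939, -0.001]
ft_force: [1.0, 0.8, 0.1]
opening: 0.0001
```

```bash
python3 look.py g scene,wrist
```

```text
t 11.55 Mmm [ 37.4   0.4 162. ] rot [-0.2 -0.2 -0.3] F(mould) [ 1.  -0.8  0.1] open 0.1 q [-0.04  0.35 -0.15  1.08 -0.    1.77]
```

View pics/g_scene.png

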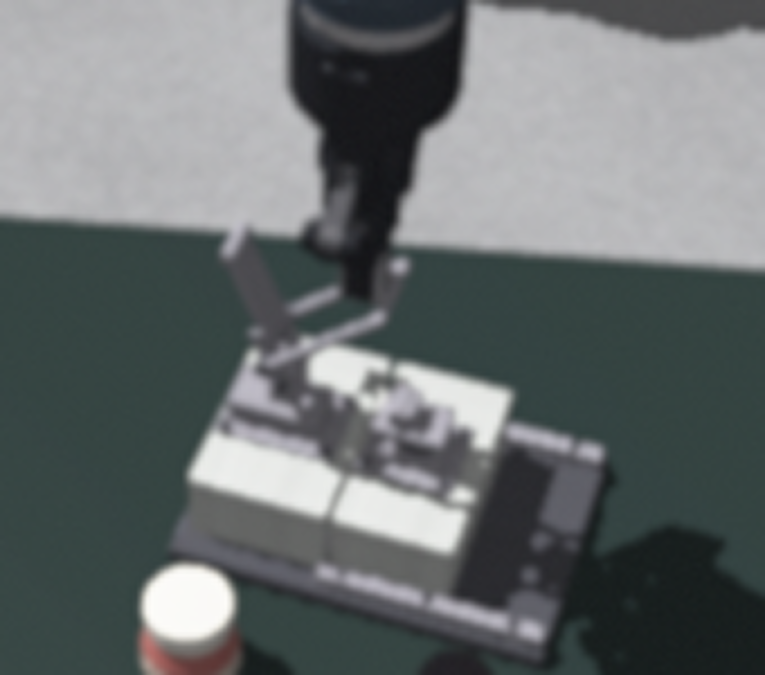

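View pics/g_wrist.png

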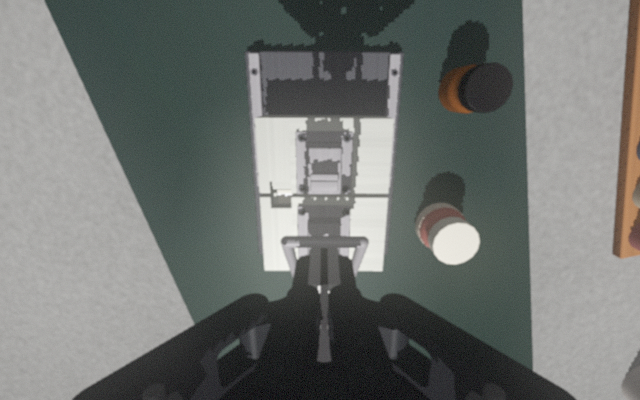

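Emit:
move_arm(
  deltas=[
    {"hand":1,"dx":-3,"dy":0,"dz":-12,"ax":0,"ay":0,"az":0},
    {"hand":1,"dx":6,"dy":0,"dz":-5,"ax":0,"ay":0,"az":0},
    {"hand":1,"dx":10,"dy":0,"dz":0,"ax":0,"ay":0,"az":0},
    {"hand":1,"dx":4,"dy":0,"dz":3,"ax":0,"ay":0,"az":0},
    {"hand":1,"dx":0,"dy":0,"dz":3,"ax":0,"ay":0,"az":0},
  ],
)

```text
clock: 12.07
ee_pos: [0.5504, 0.0569, 0.1744]
ee_rot: [2.466, 1.937, 0.003]
ft_force: [-0.8, 0.4, -0.2]
opening: 0.0001
```

```bash
python3 - <<'E'
from wr import *
show()
im,M=wcloud();cv2.imwrite("pics/h.png",im)
m=(M[...,2]>130)&(M[...,2]<175)&(abs(abs(M[...,1])-19)<4)
q=M[m];o=np.argsort(-q[:,2]);print(q[o][::max(1,len(q)//12)].round(0).tolist())
E
```

```text
t 12.07 Mmm [ 56.   -0.5 174.4] rot [-0.3 -0.1 -0.2] F(mould) [ 0.2  0.9 -0.2] open 0.1 q [-0.01  0.35 -0.11  1.11 -0.    1.8 ]
[[52.0, 16.0, 172.0], [50.0, -20.0, 171.0], [50.0, 16.0, 170.0], [49.0, 18.0, 170.0], [52.0, 20.0, 170.0], [54.0, -17.0, 169.0], [48.0, -20.0, 168.0], [47.0, 19.0, 168.0], [46.0, 20.0, 167.0], [43.0, 19.0, 164.0], [40.0, 20.0, 161.0], [34.0, -20.0, 156.0]]
```

View pics/h.png

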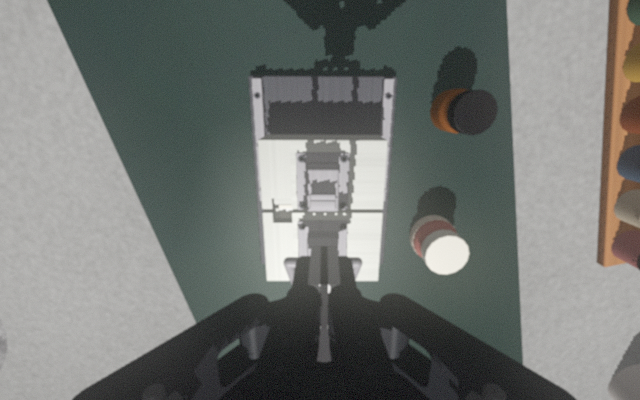

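Emit:
move_arm(
  deltas=[
    {"hand":1,"dx":2,"dy":0,"dz":5,"ax":0,"ay":0,"az":0},
    {"hand":1,"dx":4,"dy":0,"dz":4.5,"ax":0,"ay":0,"az":0},
    {"hand":1,"dx":3.5,"dy":0,"dz":5,"ax":0,"ay":0,"az":0},
    {"hand":1,"dx":3,"dy":0,"dz":5,"ax":0,"ay":0,"az":0},
    {"hand":1,"dx":2.5,"dy":0,"dz":5,"ax":0,"ay":0,"az":0},
  ],
)

```text
clock: 12.53
ee_pos: [0.5536, 0.0727, 0.146]
ee_rot: [2.467, 1.937, 0.001]
ft_force: [0.5, 0.7, -0.4]
opening: 0.0003
```

```bash
python3 - <<'E'
from h import *
show()
E
python3 look.py i scene
```

```text
t 12.53 Mmm [7.21e+01 1.00e-01 1.46e+02] rot [-0.2 -0.1 -0.2] F(mould) [ 0.8 -0.4 -0.4] open 0.3 q [ 0.02  0.38 -0.14  1.05 -0.    1.83]
t 12.53 Mmm [7.21e+01 1.00e-01 1.46e+02] rot [-0.2 -0.1 -0.2] F(mould) [ 0.8 -0.4 -0.4] open 0.3 q [ 0.02  0.38 -0.14  1.05 -0.    1.83]
```

View pics/i_scene.png

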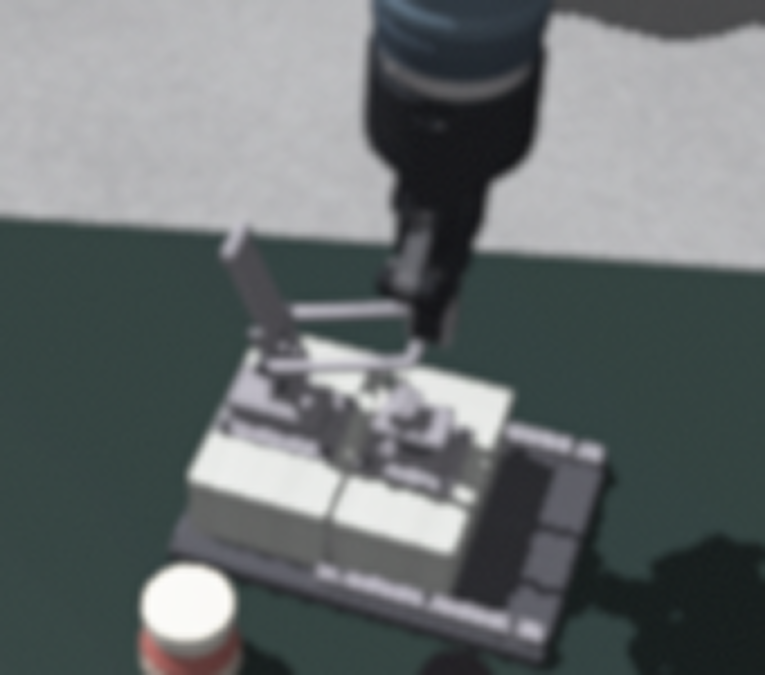

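Emit:
move_arm(
  deltas=[
    {"hand":1,"dx":0,"dy":0,"dz":4.5,"ax":0,"ay":0,"az":0},
    {"hand":1,"dx":0,"dy":0,"dz":4.5,"ax":0,"ay":0,"az":0},
    {"hand":1,"dx":0,"dy":0,"dz":4,"ax":0,"ay":0,"az":0},
    {"hand":1,"dx":0,"dy":0,"dz":3.5,"ax":0,"ay":0,"az":0},
    {"hand":1,"dx":0,"dy":0,"dz":1,"ax":0,"ay":0,"az":0},
  ],
)

```text
clock: 13.0
ee_pos: [0.5521, 0.073, 0.1244]
ee_rot: [2.469, 1.939, -0.004]
ft_force: [-0.0, -0.4, -0.3]
opening: -0.0001
```

Emit:
move_arm(
  deltas=[
    {"hand":1,"dx":0,"dy":0,"dz":-20,"ax":0,"ay":0,"az":0},
    {"hand":1,"dx":0,"dy":0,"dz":-20,"ax":0,"ay":0,"az":0},
    {"hand":0.5,"dx":0,"dy":0,"dz":-15,"ax":0,"ay":0,"az":0},
    {"hand":0.2,"dx":0,"dy":0,"dz":0,"ax":0,"ay":0,"az":0},
    {"hand":0.2,"dx":0,"dy":0,"dz":0,"ax":0,"ay":0,"az":0},
  ],
)

```text
clock: 13.42
ee_pos: [0.5503, 0.0723, 0.1789]
ee_rot: [-2.471, -1.939, 0.011]
ft_force: [-0.3, 0.8, -0.3]
opening: 0.0357
```

```bash
python3 look.py j scene,wrist; python3 - <<'E'
from wr import *
im,M=wcloud();cv2.imwrite("pics/j.png",im)
m=(M[...,2]>105)&(M[...,2]<150)&(abs(abs(M[...,1])-19)<5)&(M[...,0]>0)&(M[...,0]<95)
q=M[m];o=np.argsort(-q[:,0]);print(len(q),q[o][::max(1,len(q)//15)].round(0).tolist())
m=(M[...,2]>105)&(M[...,2]<150)&(abs(M[...,0]-75)<9)&(abs(M[...,1])<26)
print(np.nanmin(M[m],0),np.nanmax(M[m],0),np.nanmedian(M[m],0))
m=(M[...,2]>74)&(M[...,2]<104)&(abs(M[...,1])<14)&(M[...,0]>40)&(M[...,0]<95)
q=M[m];print("keeper",len(q));
for x in range(46,92,2):
    k=abs(q[:,0]-x)<1
    if k.sum()>3:print(x,np.percentile(q[k,2],[5,50,95]).round(0),q[k,1].min().round(0),q[k,1].max().round(0))
E
```

```text
t 13.42 Mmm [ 70.9   3.3 178.9] rot [ 0.3 -0.3 -0.1] F(mould) [ 0.7  0.5 -0.3] open 35.7 q [ 0.02  0.36 -0.08  1.14 -0.    1.83]
1412 [[76.0, 17.0, 123.0], [73.0, -19.0, 123.0], [70.0, -19.0, 124.0], [66.0, -17.0, 123.0], [61.0, 17.0, 123.0], [56.0, -18.0, 122.0], [51.0, -19.0, 122.0], [46.0, 17.0, 121.0], [41.0, 16.0, 119.0], [36.0, 17.0, 119.0], [30.0, -22.0, 118.0], [25.0, 21.0, 118.0], [19.0, -21.0, 118.0], [13.0, 18.0, 118.0], [7.0, -18.0, 117.0], [0.0, -22.0, 114.0]]
[ 66.00453249 -22.26238124 119.69671289] [ 76.02910532  21.66144119 125.17538466] [ 73.04926814   0.3426681  123.3264618 ]
keeper 1027
50 [81. 82. 83.] -13.0 13.0
52 [81. 82. 83.] -13.0 13.0
56 [93. 94. 95.] -10.0 10.0
58 [94. 94. 95.] -10.0 10.0
62 [81. 82. 83.] -13.0 13.0
64 [81. 82. 83.] -13.0 13.0
66 [81. 83. 95.] -13.0 12.0
68 [81. 83. 95.] -13.0 12.0
70 [81. 82. 83.] -13.0 12.0
72 [81. 82. 83.] -12.0 12.0
74 [81. 83. 83.] -13.0 12.0
76 [81. 82. 83.] -13.0 12.0
78 [81. 82. 84.] -13.0 12.0
80 [81. 82. 83.] -13.0 12.0
82 [81. 82. 83.] -13.0 12.0
84 [78. 81. 83.] -13.0 12.0
```

View pics/j_wrist.png

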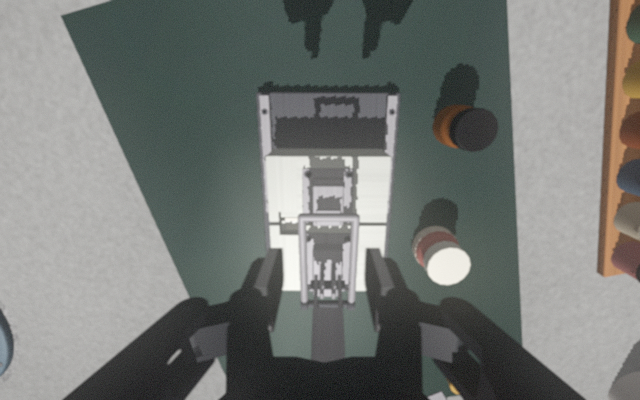

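View pics/j_scene.png

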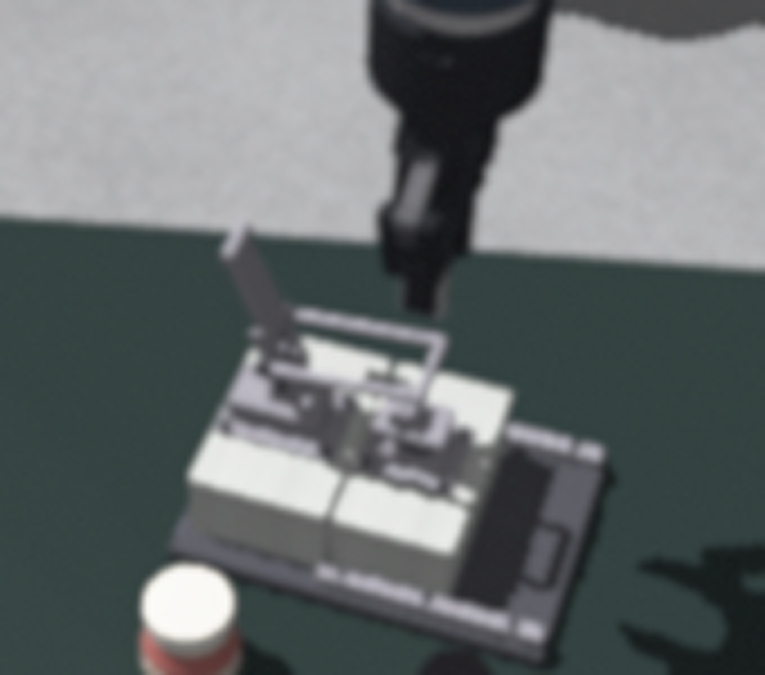

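Emit:
move_arm(
  deltas=[
    {"hand":0.2,"dx":-1,"dy":1.5,"dz":5,"ax":0,"ay":0,"az":0},
    {"hand":0.2,"dx":-1,"dy":1.5,"dz":5,"ax":0,"ay":0,"az":0},
    {"hand":0.2,"dx":-1,"dy":0.6,"dz":5,"ax":0,"ay":0,"az":0},
    {"hand":0.2,"dx":0,"dy":0,"dz":5,"ax":0,"ay":0,"az":0},
    {"hand":0.2,"dx":0,"dy":0,"dz":5,"ax":0,"ay":0,"az":0},
  ],
)

```text
clock: 13.98
ee_pos: [0.5507, 0.0679, 0.1477]
ee_rot: [-2.468, -1.937, 0.019]
ft_force: [-0.4, 0.6, -0.0]
opening: 0.0684
```

```bash
python3 - <<'E'
from h import *
show();plan((67,0,104),0,5)
E
```

```text
t 13.98 Mmm [ 66.8   1.7 147.7] rot [ 0.6 -0.4 -0.1] F(mould) [ 0.5  0.5 -0. ] open 68.4 q [ 0.01  0.38 -0.13  1.07 -0.    1.82]
turn/row [-0.12  0.08  0.03]
0 [0.1 0.4 8.7]
1 [0.1 0.4 8.7]
2 [0.1 0.4 8.7]
3 [0.1 0.4 8.7]
4 [0.1 0.4 8.7]
```

Emit:
move_arm(
  deltas=[
    {"hand":0.2,"dx":0,"dy":0.5,"dz":9,"ax":-0.1,"ay":0,"az":0},
    {"hand":0.2,"dx":0,"dy":0.5,"dz":9,"ax":-0.1,"ay":0,"az":0},
    {"hand":0.2,"dx":0,"dy":0.5,"dz":9,"ax":-0.1,"ay":0,"az":0},
    {"hand":0.2,"dx":0,"dy":0.5,"dz":8,"ax":-0.1,"ay":0,"az":0},
    {"hand":0.2,"dx":0,"dy":0,"dz":5,"ax":-0.1,"ay":0,"az":0},
  ],
)

```text
clock: 14.4
ee_pos: [0.5509, 0.0671, 0.1022]
ee_rot: [2.471, 1.938, -0.014]
ft_force: [0.2, -0.7, -0.2]
opening: 0.0682
```

```bash
python3 look.py k scene,wrist
```

```text
t 14.4 Mmm [ 66.    1.4 102.2] rot [ 0.3 -0.4 -0.1] F(mould) [-0.6 -0.3 -0.2] open 68.2 q [ 0.01  0.41 -0.21  0.95 -0.01  1.82]
```

View pics/k_wrist.png

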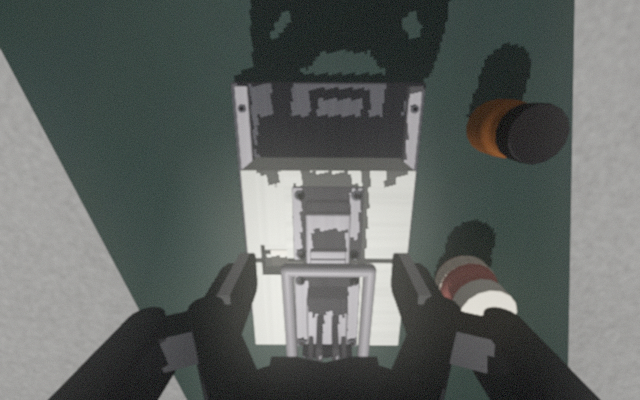

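Emit:
move_arm(
  deltas=[
    {"hand":0.3,"dx":0,"dy":1.5,"dz":0,"ax":0,"ay":0,"az":0},
    {"hand":0.6,"dx":0,"dy":0,"dz":0,"ax":0,"ay":0,"az":0},
    {"hand":0.6,"dx":0,"dy":0,"dz":0,"ax":0,"ay":0,"az":0},
    {"hand":0.6,"dx":0,"dy":0,"dz":0,"ax":0,"ay":0,"az":0},
    {"hand":0.6,"dx":0,"dy":0,"dz":0,"ax":0,"ay":0,"az":0},
  ],
)

```text
clock: 14.92
ee_pos: [0.5521, 0.0668, 0.1033]
ee_rot: [2.471, 1.939, -0.015]
ft_force: [-1.3, 0.3, -1.2]
opening: 0.0421
```

```bash
python3 look.py l scene,wrist
```

```text
t 14.92 Mmm [6.600e+01 1.000e-01 1.033e+02] rot [ 0.3 -0.4 -0.1] F(mould) [-0.1  1.4 -1.2] open 42.1 q [ 0.01  0.42 -0.2   0.96 -0.01  1.82]
```

View pics/l_wrist.png

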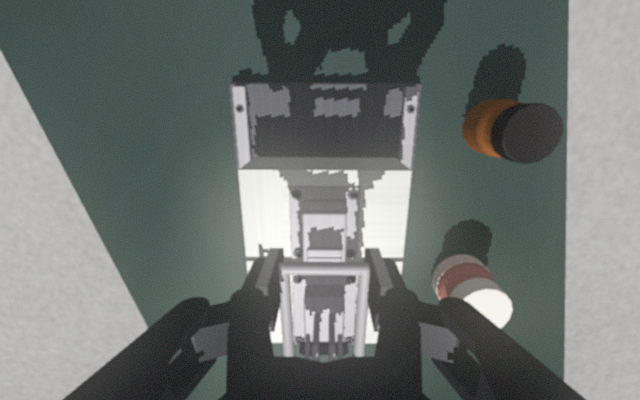

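```bash
python3 - <<'E'
from h import *
plan((69,0,95),9,5)
E
```

```text
turn/row [-0.06 -1.71  0.03]
0 [0.6 0.  1.6]
1 [0.7 0.  1.6]
2 [0.7 0.  1.6]
3 [0.8 0.  1.6]
4 [0.8 0.  1.6]
```

Emit:
move_arm(
  deltas=[
    {"hand":0.6,"dx":1.2,"dy":0,"dz":1.6,"ax":0,"ay":-1.8,"az":0},
    {"hand":0.6,"dx":1.2,"dy":0,"dz":1.6,"ax":0,"ay":-1.8,"az":0},
    {"hand":0.6,"dx":1.2,"dy":0,"dz":1.6,"ax":0,"ay":-1.8,"az":0},
    {"hand":0.6,"dx":1.2,"dy":0,"dz":1.6,"ax":0,"ay":-1.8,"az":0},
    {"hand":0.6,"dx":1.2,"dy":0,"dz":1.6,"ax":0,"ay":-1.8,"az":0},
  ],
)

```text
clock: 15.43
ee_pos: [0.5521, 0.0664, 0.0943]
ee_rot: [2.385, 1.864, -0.219]
ft_force: [-0.0, -3.3, -3.4]
opening: 0.0414
```

```bash
cat > bar.py <<'E'
from wr import *
def bar(tag):
    show()
    im,M=wcloud();cv2.imwrite(f"pics/{tag}.png",im)
    m=(M[...,2]>83)&(M[...,2]<140)&(abs(M[...,1])<16)&(M[...,0]>50)&(M[...,0]<100)
    # print profile max z along x in |y|<16 but >10.5 (outside keeper lip)
    for lo,hi in((10.8,15),(0,9)):
        k0=m&(abs(M[...,1])>lo)&(abs(M[...,1])<hi);q=M[k0]
        print(lo,[(x,int(np.percentile(q[abs(q[:,0]-x)<1.5][:,2],90)),int((abs(q[:,0]-x)<1.5).sum())) for x in range(54,94,3) if (abs(q[:,0]-x)<1.5).sum()>2])
if __name__=="__main__":
    import sys;bar(sys.argv[1])
E
python3 bar.py m; python3 look.py m scene
```

```text
t 15.43 Mmm [65.6  0.1 94.3] rot [  0.3 -10.3   0.1] F(mould) [-3.2 -0.8 -3.4] open 41.4 q [ 0.1   0.48 -0.14  1.02 -0.17  1.92]
10.8 [(57, 83, 3), (69, 83, 3), (72, 113, 9), (75, 114, 90), (78, 113, 145)]
0 [(54, 94, 23), (57, 94, 10), (63, 87, 38), (66, 94, 200), (69, 94, 131), (72, 113, 27), (75, 114, 206), (78, 113, 326), (81, 83, 16), (84, 83, 10)]
t 15.48 Mmm [66.3  0.2 93.6] rot [  0.3 -10.4   0. ] F(mould) [-3.2 -1.9 -3.5] open 41.8 q [ 0.1   0.48 -0.14  1.02 -0.17  1.92]
```

View pics/m_scene.png

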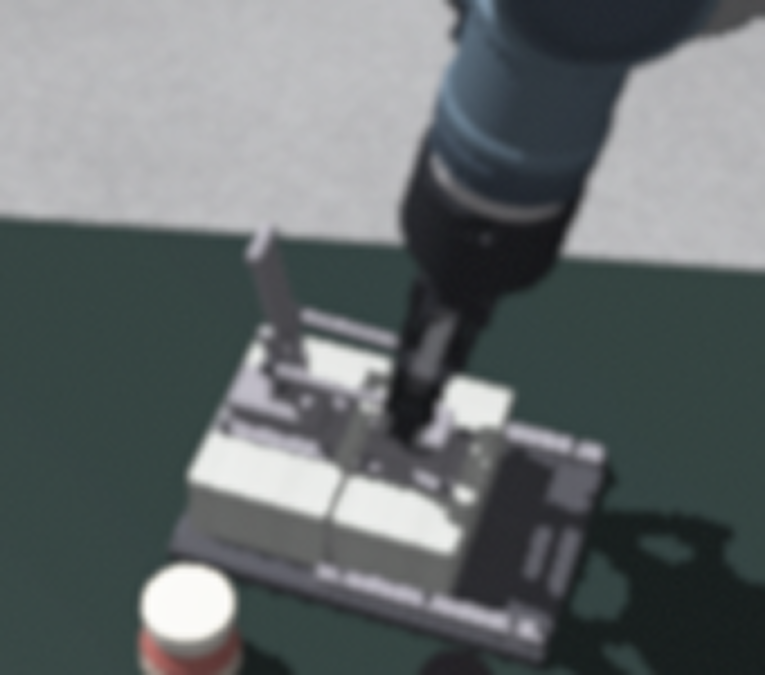

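View pics/m.png

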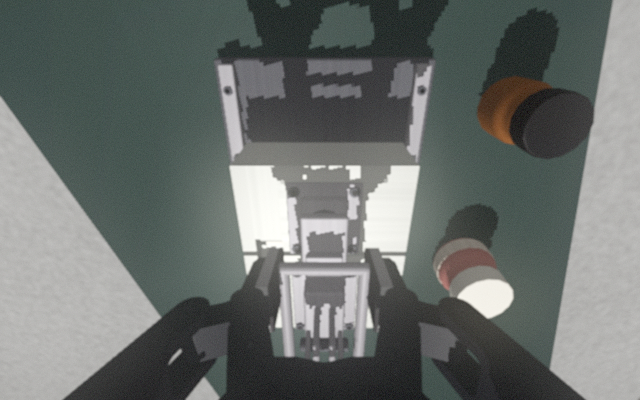

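```bash
python3 - <<'E'
from h import *
plan((66,0,83),19,5)
E
```

```text
turn/row [-0.06 -1.76  0.01]
0 [0.3 0.  2.1]
1 [0.4 0.  2.1]
2 [0.4 0.  2.1]
3 [0.5 0.  2.1]
4 [0.5 0.  2.1]
```

Emit:
move_arm(
  deltas=[
    {"hand":0.6,"dx":1,"dy":0,"dz":2.1,"ax":0,"ay":-1.8,"az":0},
    {"hand":0.6,"dx":1,"dy":0,"dz":2.1,"ax":0,"ay":-1.8,"az":0},
    {"hand":0.6,"dx":1,"dy":0,"dz":2.1,"ax":0,"ay":-1.8,"az":0},
    {"hand":0.6,"dx":1,"dy":0,"dz":2.1,"ax":0,"ay":-1.8,"az":0},
    {"hand":0.6,"dx":1,"dy":0,"dz":2,"ax":0,"ay":-1.6,"az":0},
  ],
)

```text
clock: 15.95
ee_pos: [0.5521, 0.066, 0.0831]
ee_rot: [2.296, 1.792, -0.395]
ft_force: [-0.8, -3.7, -1.6]
opening: 0.0413
```

```bash
python3 bar.py n
```

```text
t 15.95 Mmm [65.2  0.  83.1] rot [  0.3 -19.3   0.2] F(mould) [-3.8 -0.1 -1.6] open 41.3 q [ 0.17  0.56 -0.07  1.09 -0.3   2.01]
10.8 [(72, 83, 3), (75, 100, 14), (78, 101, 111), (81, 100, 117), (84, 83, 3)]
0 [(54, 94, 19), (57, 94, 107), (60, 94, 138), (63, 94, 133), (66, 94, 147), (69, 94, 27), (72, 83, 8), (75, 100, 31), (78, 101, 247), (81, 100, 270), (84, 83, 3)]
```

View pics/n.png

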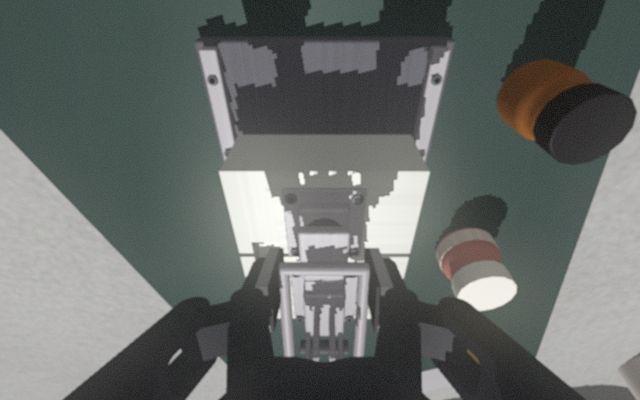

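```bash
python3 - <<'E'
from h import *
plan((62.5,0,74.5),26,5)
E
```

```text
turn/row [-0.08 -1.32 -0.  ]
0 [-0.1  0.   1.7]
1 [-0.1  0.   1.7]
2 [-0.   0.   1.7]
3 [0.  0.  1.7]
4 [0.1 0.  1.7]
```

Emit:
move_arm(
  deltas=[
    {"hand":0.6,"dx":0,"dy":0,"dz":1.8,"ax":0,"ay":-1.3,"az":0},
    {"hand":0.6,"dx":0,"dy":0,"dz":1.8,"ax":0,"ay":-1.3,"az":0},
    {"hand":0.6,"dx":0,"dy":0,"dz":1.7,"ax":0,"ay":-1.3,"az":0},
    {"hand":0.6,"dx":0,"dy":0,"dz":1.7,"ax":0,"ay":-1.3,"az":0},
    {"hand":0.6,"dx":0,"dy":0,"dz":1.5,"ax":0,"ay":-1.3,"az":0},
  ],
)

```text
clock: 16.42
ee_pos: [0.5515, 0.0637, 0.0749]
ee_rot: [2.223, 1.735, -0.52]
ft_force: [-0.6, -0.8, -1.1]
opening: 0.0414
```

```bash
python3 bar.py o
```

```text
t 16.42 Mmm [62.8  0.  74.9] rot [  0.4 -26.1   0.2] F(mould) [-1.   0.4 -1.1] open 41.4 q [ 0.22  0.63 -0.01  1.15 -0.4   2.08]
10.8 [(75, 91, 22), (78, 91, 161), (81, 89, 54)]
0 [(57, 94, 92), (60, 94, 114), (63, 94, 358), (66, 94, 238), (69, 94, 193), (75, 91, 54), (78, 91, 330), (81, 89, 143), (84, 83, 5)]
```

Emit:
move_arm(
  deltas=[
    {"hand":0.6,"dx":0.4,"dy":0,"dz":0.9,"ax":0,"ay":0,"az":0},
    {"hand":0.6,"dx":0.4,"dy":0,"dz":0.9,"ax":0,"ay":0,"az":0},
    {"hand":0.6,"dx":0.4,"dy":0,"dz":0.8,"ax":0,"ay":0,"az":0},
    {"hand":0.6,"dx":0.2,"dy":0,"dz":0.5,"ax":0,"ay":0,"az":0},
    {"hand":0.6,"dx":0,"dy":0,"dz":0,"ax":0,"ay":0,"az":0},
  ],
)

```text
clock: 16.88
ee_pos: [0.5515, 0.0637, 0.0726]
ee_rot: [2.218, 1.734, -0.524]
ft_force: [-1.2, -0.3, 0.3]
opening: 0.042
```

```bash
python3 bar.py p
```

```text
t 16.88 Mmm [62.8 -0.  72.6] rot [  0.3 -26.4   0.1] F(mould) [-0.5  1.1  0.3] open 42.0 q [ 0.22  0.64 -0.01  1.14 -0.41  2.08]
10.8 [(75, 88, 17), (78, 88, 173), (81, 87, 53)]
0 [(54, 94, 7), (57, 94, 96), (60, 94, 127), (63, 94, 390), (66, 94, 235), (69, 94, 178), (75, 88, 50), (78, 88, 351), (81, 87, 141), (84, 83, 5)]
```

Emit:
move_arm(
  deltas=[
    {"hand":0.6,"dx":0.4,"dy":0,"dz":0.8,"ax":0,"ay":0,"az":0},
    {"hand":0.6,"dx":0.3,"dy":0,"dz":0.6,"ax":0,"ay":0,"az":0},
    {"hand":0.6,"dx":0,"dy":0,"dz":0,"ax":0,"ay":0,"az":0},
    {"hand":0.6,"dx":0,"dy":0,"dz":0,"ax":0,"ay":0,"az":0},
    {"hand":0.6,"dx":0,"dy":0,"dz":0,"ax":0,"ay":0,"az":0},
  ],
)

```text
clock: 17.35
ee_pos: [0.5515, 0.0638, 0.0725]
ee_rot: [2.219, 1.734, -0.521]
ft_force: [-2.0, -0.3, 2.0]
opening: 0.0418
```

```bash
python3 bar.py q
```

```text
t 17.35 Mmm [62.9 -0.  72.5] rot [  0.2 -26.3   0.1] F(mould) [-0.8  1.8  2. ] open 41.8 q [ 0.22  0.64 -0.01  1.14 -0.4   2.08]
10.8 [(75, 88, 16), (78, 88, 168), (81, 87, 61)]
0 [(54, 93, 5), (57, 94, 91), (60, 94, 117), (63, 94, 395), (66, 94, 221), (69, 94, 200), (75, 88, 56), (78, 88, 319), (81, 87, 177), (84, 83, 3)]
```

Emit:
move_arm(
  deltas=[
    {"hand":0.6,"dx":-1.8,"dy":0,"dz":0.8,"ax":0,"ay":0,"az":0},
    {"hand":0.6,"dx":-1.8,"dy":0,"dz":0.9,"ax":0,"ay":0,"az":0},
    {"hand":0.6,"dx":-1.8,"dy":0,"dz":0.9,"ax":0,"ay":0,"az":0},
    {"hand":0.6,"dx":-1.8,"dy":0,"dz":0.9,"ax":0,"ay":0,"az":0},
    {"hand":0.6,"dx":0,"dy":0,"dz":0,"ax":0,"ay":0,"az":0},
  ],
)

```text
clock: 17.82
ee_pos: [0.5516, 0.0638, 0.0725]
ee_rot: [2.229, 1.743, -0.502]
ft_force: [-2.2, -2.1, 3.8]
opening: 0.0417
```

```bash
python3 bar.py s
```

```text
t 17.82 Mmm [63.  -0.  72.5] rot [  0.2 -25.2   0. ] F(mould) [-2.6  1.6  3.8] open 41.7 q [ 0.21  0.63 -0.03  1.13 -0.39  2.07]
10.8 [(75, 88, 24), (78, 88, 184), (81, 87, 39)]
0 [(54, 93, 5), (57, 94, 101), (60, 94, 114), (63, 94, 403), (66, 94, 211), (69, 94, 204), (75, 88, 42), (78, 88, 403), (81, 87, 83), (84, 83, 6)]
```

Emit:
move_arm(
  deltas=[
    {"hand":0.6,"dx":-3.6,"dy":0,"dz":1.4,"ax":0,"ay":0,"az":0},
    {"hand":0.6,"dx":-3.6,"dy":0,"dz":1.4,"ax":0,"ay":0,"az":0},
    {"hand":0.6,"dx":-3.6,"dy":0,"dz":1.4,"ax":0,"ay":0,"az":0},
    {"hand":0.6,"dx":0,"dy":0,"dz":0,"ax":0,"ay":0,"az":0},
    {"hand":0.6,"dx":0,"dy":0,"dz":0,"ax":0,"ay":0,"az":0},
  ],
)

```text
clock: 18.28
ee_pos: [0.5497, 0.0561, 0.0722]
ee_rot: [2.235, 1.748, -0.492]
ft_force: [-1.5, 2.7, 3.1]
opening: 0.0413
```

```bash
python3 bar.py t
```

```text
t 18.28 Mmm [55.  -0.  72.2] rot [  0.2 -24.7   0. ] F(mould) [2.2 2.1 3.1] open 41.3 q [ 0.2   0.61 -0.05  1.11 -0.39  2.05]
10.8 [(66, 87, 3), (69, 88, 95), (72, 87, 141), (93, 135, 74)]
0 [(54, 93, 4), (57, 94, 102), (60, 94, 139), (63, 94, 283), (66, 94, 249), (69, 93, 419), (72, 87, 298), (75, 83, 5), (78, 83, 4), (81, 83, 10), (84, 83, 5), (93, 136, 154)]
```

Emit:
move_arm(
  deltas=[
    {"hand":0.6,"dx":-2.5,"dy":0,"dz":1,"ax":0,"ay":0,"az":0},
    {"hand":0.6,"dx":-2.5,"dy":0,"dz":1,"ax":0,"ay":0,"az":0},
    {"hand":0.6,"dx":0,"dy":0,"dz":0,"ax":0,"ay":0,"az":0},
    {"hand":0.6,"dx":0,"dy":0,"dz":0,"ax":0,"ay":0,"az":0},
    {"hand":0.6,"dx":0,"dy":0,"dz":0,"ax":0,"ay":0,"az":0},
  ],
)

```text
clock: 18.75
ee_pos: [0.549, 0.0534, 0.0718]
ee_rot: [2.239, 1.752, -0.486]
ft_force: [-1.3, 1.9, 3.2]
opening: 0.0415
```

```bash
python3 bar.py u
```

```text
t 18.75 Mmm [52.2 -0.  71.8] rot [  0.2 -24.3   0. ] F(mould) [1.5 1.7 3.2] open 41.5 q [ 0.19  0.61 -0.06  1.1  -0.38  2.04]
10.8 [(63, 87, 3), (66, 88, 89), (69, 87, 144), (90, 135, 124), (93, 139, 218)]
0 [(54, 94, 12), (57, 94, 124), (60, 94, 143), (63, 94, 162), (66, 94, 471), (69, 93, 506), (72, 83, 7), (75, 83, 8), (78, 83, 3), (81, 83, 11), (84, 83, 11), (90, 136, 216), (93, 139, 711)]
```

Emit:
move_arm(
  deltas=[
    {"hand":0.6,"dx":-2.2,"dy":0,"dz":0.8,"ax":0,"ay":0,"az":0},
    {"hand":0.6,"dx":-2.2,"dy":0,"dz":0.8,"ax":0,"ay":0,"az":0},
    {"hand":0.6,"dx":0,"dy":0,"dz":0,"ax":0,"ay":0,"az":0},
    {"hand":0.6,"dx":0,"dy":0,"dz":0,"ax":0,"ay":0,"az":0},
    {"hand":0.6,"dx":0,"dy":0,"dz":0,"ax":0,"ay":0,"az":0},
  ],
)

```text
clock: 19.22
ee_pos: [0.5489, 0.0533, 0.0717]
ee_rot: [2.245, 1.758, -0.475]
ft_force: [-2.6, 3.0, 3.0]
opening: 0.0421
```

```bash
python3 bar.py v; python3 look.py v scene
```

```text
t 19.22 Mmm [52.1  0.  71.7] rot [  0.2 -23.7  -0. ] F(mould) [2.3 3.2 3. ] open 42.1 q [ 0.19  0.6  -0.06  1.09 -0.37  2.04]
10.8 [(63, 87, 9), (66, 88, 94), (69, 87, 139), (90, 136, 181), (93, 139, 177)]
0 [(54, 94, 24), (57, 94, 120), (60, 94, 157), (63, 94, 141), (66, 94, 554), (69, 93, 424), (72, 83, 7), (75, 83, 6), (78, 83, 5), (81, 83, 13), (84, 83, 7), (90, 136, 371), (93, 139, 618)]
t 19.27 Mmm [52.1 -0.  71.7] rot [  0.2 -23.7  -0. ] F(mould) [2.4 1.3 3.7] open 41.4 q [ 0.19  0.6  -0.06  1.09 -0.37  2.04]
```

View pics/v.png

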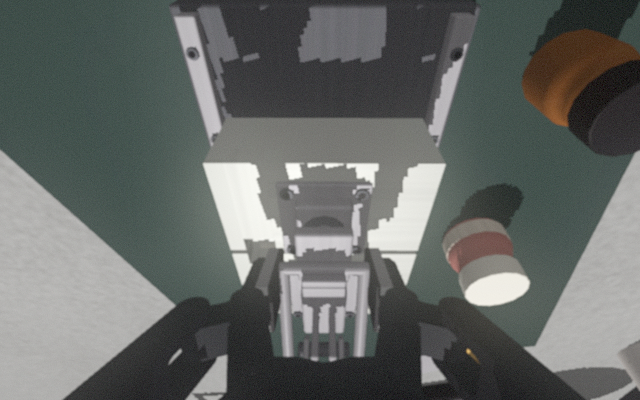

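View pics/v_scene.png

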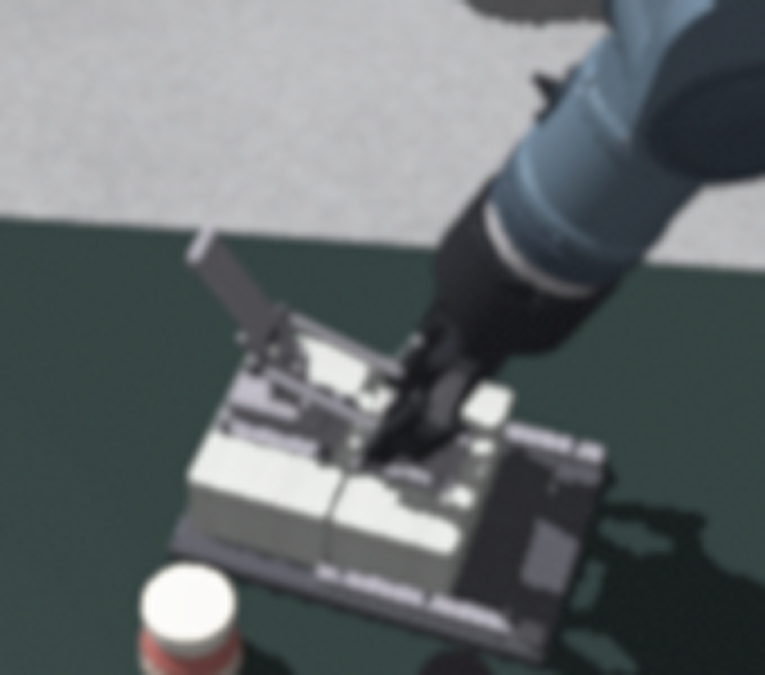

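Emit:
move_arm(
  deltas=[
    {"hand":0.2,"dx":0,"dy":0,"dz":0,"ax":0,"ay":0,"az":0},
    {"hand":0.2,"dx":0,"dy":0,"dz":0,"ax":0,"ay":0,"az":0},
    {"hand":0.2,"dx":0,"dy":0,"dz":0,"ax":0,"ay":0,"az":0},
    {"hand":0.2,"dx":0,"dy":0,"dz":-3,"ax":0,"ay":0,"az":0},
    {"hand":0.2,"dx":0,"dy":0,"dz":-5,"ax":0,"ay":0,"az":0},
  ],
)

```text
clock: 19.73
ee_pos: [0.55, 0.0548, 0.0777]
ee_rot: [2.245, 1.755, -0.478]
ft_force: [-0.7, 0.7, -0.4]
opening: 0.0681
```

```bash
python3 bar.py w
```

```text
t 19.73 Mmm [53.9 -0.7 77.7] rot [  0.2 -23.9   0.1] F(mould) [ 0.6  0.8 -0.4] open 68.1 q [ 0.19  0.6  -0.05  1.11 -0.37  2.04]
10.8 [(63, 88, 11), (66, 88, 91), (69, 88, 128), (90, 139, 6)]
0 [(54, 93, 5), (57, 94, 109), (60, 94, 138), (63, 94, 139), (66, 94, 444), (69, 93, 428), (72, 83, 4), (75, 83, 10), (78, 83, 8), (81, 83, 5), (84, 83, 3), (90, 139, 3)]
```

View pics/w.png

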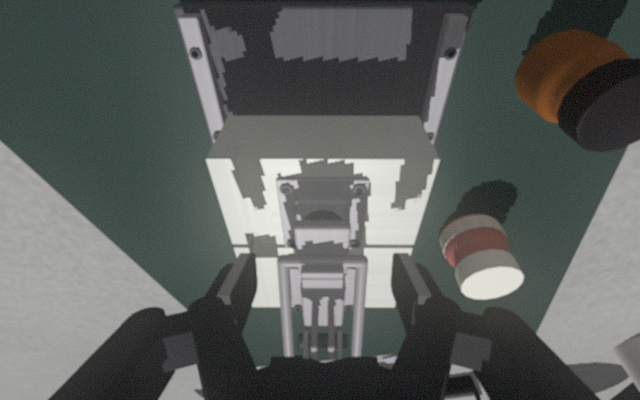

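Emit:
move_arm(
  deltas=[
    {"hand":0.2,"dx":0,"dy":0,"dz":-15,"ax":0,"ay":0,"az":0},
    {"hand":0.2,"dx":0,"dy":0,"dz":-25,"ax":0,"ay":0,"az":0},
    {"hand":0.2,"dx":0,"dy":0,"dz":-35,"ax":0,"ay":5,"az":0},
    {"hand":1,"dx":0,"dy":0,"dz":-35,"ax":0,"ay":6,"az":0},
    {"hand":1,"dx":-5,"dy":0,"dz":-15,"ax":0,"ay":6,"az":0},
  ],
)

```text
clock: 20.2
ee_pos: [0.5584, 0.0997, 0.1942]
ee_rot: [2.418, 1.907, -0.153]
ft_force: [-0.7, -0.6, 1.1]
opening: 0.0449
```

```bash
python3 look.py x scene,wrist; python3 - <<'E'
from wr import *
im,M=wcloud();cv2.imwrite("pics/x.png",im)
m=(abs(M[...,1])<9)&(M[...,0]<0)&(M[...,0]>-70)&(M[...,2]>110)&(M[...,2]<185)
q=M[m];o=np.argsort(-q[:,2]);print(len(q),q[o][::max(1,len(q)//12)].round(0).tolist())
plan((-8,0,195),0,5)
E
```

```text
t 20.2 Mmm [ 99.5   2.  194.2] rot [ 0.9 -6.6 -0.4] F(mould) [-0.7  0.5  1.1] open 44.9 q [ 0.12  0.43  0.06  1.25 -0.1   1.93]
1296 [[-35.0, 4.0, 157.0], [-33.0, 0.0, 153.0], [-32.0, -1.0, 150.0], [-29.0, -6.0, 147.0], [-28.0, -1.0, 143.0], [-23.0, -2.0, 140.0], [-23.0, 0.0, 137.0], [-19.0, 7.0, 133.0], [-16.0, -8.0, 130.0], [-14.0, -8.0, 126.0], [-12.0, -9.0, 122.0], [-11.0, -7.0, 114.0]]
turn/row [-0.18  1.38  0.  ]
0 [-20.5   0.4   2.1]
1 [-20.6   0.4   1.6]
2 [-20.6   0.4   1.1]
3 [-20.6   0.4   0.6]
4 [-20.6   0.4   0.1]
```

View pics/x_scene.png

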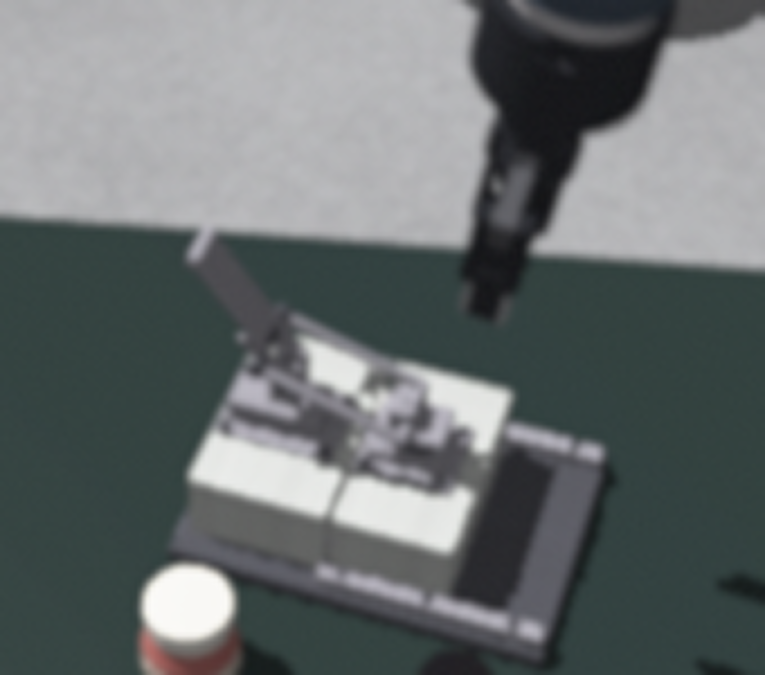

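View pics/x.png

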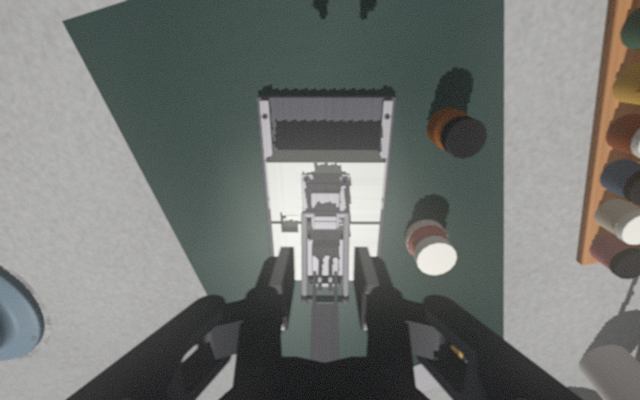

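Emit:
move_arm(
  deltas=[
    {"hand":1,"dx":-21,"dy":0.5,"dz":2,"ax":0,"ay":1.4,"az":0},
    {"hand":1,"dx":-21,"dy":0.5,"dz":2,"ax":0,"ay":1.4,"az":0},
    {"hand":1,"dx":-21,"dy":0.5,"dz":1,"ax":0,"ay":1.4,"az":0},
    {"hand":1,"dx":-21,"dy":0.4,"dz":1,"ax":0,"ay":1.4,"az":0},
    {"hand":1,"dx":-20,"dy":0.4,"dz":0,"ax":0,"ay":1.4,"az":0},
  ],
)

```text
clock: 20.77
ee_pos: [0.5312, -0.0035, 0.1879]
ee_rot: [-2.446, -1.936, 0.025]
ft_force: [-0.1, -0.1, -1.1]
opening: -0.0002
```

```bash
python3 - <<'E'
from h import *
show();plan((-18,0,161),0,5)
E
```

```text
t 20.77 Mmm [ -7.2   3.6 187.9] rot [ 1.6  0.  -0.6] F(mould) [-0.2  0.1 -1.1] open -0.2 q [-0.13  0.33 -0.1   1.17  0.    1.67]
turn/row [-0.31 -0.01  0.12]
0 [-2.2  0.8  5.3]
1 [-2.2  0.8  5.4]
2 [-2.2  0.8  5.4]
3 [-2.2  0.8  5.4]
4 [-2.2  0.7  5.4]
```

Emit:
move_arm(
  deltas=[
    {"hand":1,"dx":-1,"dy":0.8,"dz":6,"ax":-0.3,"ay":0,"az":0.1},
    {"hand":1,"dx":-1,"dy":0.8,"dz":6,"ax":-0.3,"ay":0,"az":0.1},
    {"hand":1,"dx":-2,"dy":0.8,"dz":6,"ax":-0.3,"ay":0,"az":0.1},
    {"hand":1,"dx":-2,"dy":0.8,"dz":5,"ax":-0.3,"ay":0,"az":0.1},
    {"hand":1,"dx":-3,"dy":0.7,"dz":3,"ax":-0.3,"ay":0,"az":0.1},
  ],
)

```text
clock: 21.18
ee_pos: [0.5284, -0.0145, 0.154]
ee_rot: [-2.47, -1.931, 0.017]
ft_force: [-0.1, 0.6, -0.6]
opening: -0.0
```

```bash
python3 look.py y scene; python3 bar.py y|tail -2
```

```text
t 21.18 Mmm [-18.6   3.6 154. ] rot [ 0.7 -0.3  0.1] F(mould) [ 0.5  0.2 -0.6] open -0.0 q [-0.15  0.33 -0.19  1.06 -0.    1.67]
10.8 [(57, 83, 4), (60, 83, 4), (63, 88, 49), (66, 89, 63), (69, 87, 13), (81, 83, 3), (84, 83, 3)]
0 [(54, 95, 58), (57, 95, 140), (60, 95, 141), (63, 94, 143), (66, 94, 145), (69, 87, 36), (72, 83, 20), (75, 83, 13), (78, 83, 12), (81, 83, 21), (84, 83, 7)]
```

View pics/y_scene.png

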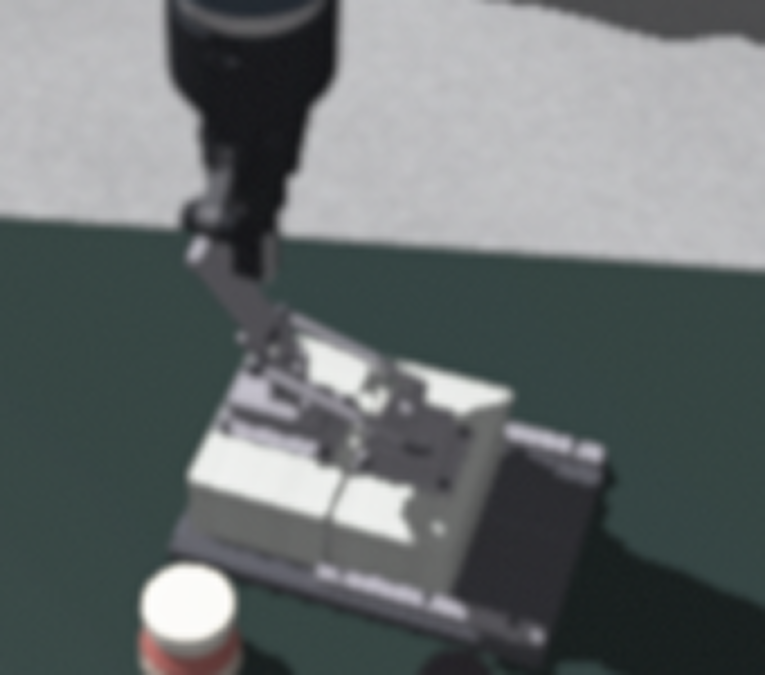

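Emit:
move_arm(
  deltas=[
    {"hand":1,"dx":-4,"dy":0.7,"dz":-0.5,"ax":0,"ay":0,"az":0},
    {"hand":1,"dx":-4,"dy":0.7,"dz":0,"ax":0,"ay":0,"az":0},
    {"hand":1,"dx":-4,"dy":0.7,"dz":0.5,"ax":0,"ay":0,"az":0},
    {"hand":1,"dx":-3,"dy":0.7,"dz":1,"ax":0,"ay":0,"az":0},
    {"hand":1,"dx":-3,"dy":0.5,"dz":1,"ax":0,"ay":0,"az":0},
  ],
)

```text
clock: 21.7
ee_pos: [0.5276, -0.0308, 0.1533]
ee_rot: [-2.464, -1.934, 0.011]
ft_force: [-0.9, 3.8, 0.1]
opening: 0.0
```

```bash
python3 bar.py z;python3 look.py z scene
```

```text
t 21.7 Mmm [-34.6   0.5 153.3] rot [ 0.7  0.  -0.1] F(mould) [3.5 1.7 0.1] open 0.0 q [-0.18  0.33 -0.19  1.06  0.    1.63]
10.8 [(54, 83, 3), (60, 87, 9), (63, 89, 71), (66, 89, 69), (72, 83, 3), (78, 83, 3)]
0 [(54, 94, 96), (57, 95, 156), (60, 94, 164), (63, 94, 149), (66, 95, 119), (69, 83, 17), (72, 83, 25), (75, 83, 19), (78, 83, 14), (81, 83, 20)]
t 21.75 Mmm [-35.2   0.4 153.1] rot [ 0.7 -0.  -0.1] F(mould) [ 2.8  0.2 -0.3] open -0.0 q [-0.18  0.33 -0.19  1.06  0.    1.63]
```

View pics/z_scene.png

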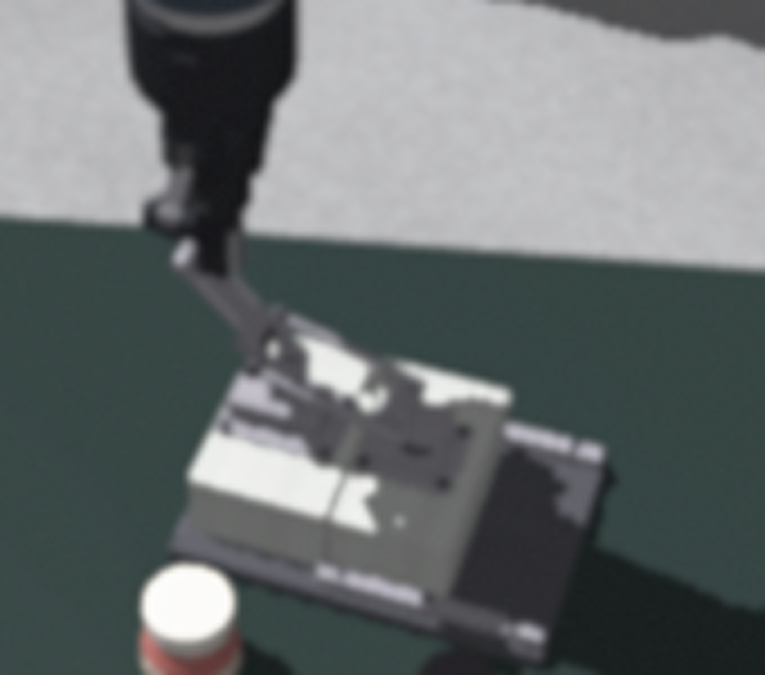

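Emit:
move_arm(
  deltas=[
    {"hand":1,"dx":-3.5,"dy":0,"dz":2,"ax":0,"ay":0,"az":0},
    {"hand":1,"dx":-3.2,"dy":0,"dz":2.5,"ax":0,"ay":0,"az":0},
    {"hand":1,"dx":-3,"dy":0,"dz":3,"ax":0,"ay":0,"az":0},
    {"hand":1,"dx":-3,"dy":0,"dz":3.5,"ax":0,"ay":0,"az":0},
    {"hand":1,"dx":-2.5,"dy":0,"dz":3.5,"ax":0,"ay":0,"az":0},
  ],
)

```text
clock: 22.22
ee_pos: [0.5243, -0.0459, 0.1388]
ee_rot: [-2.464, -1.934, 0.006]
ft_force: [-0.9, 3.8, 2.3]
opening: -0.0003
```

```bash
python3 bar.py aa;python3 look.py aa scene
```

```text
t 22.22 Mmm [-50.1   0.  138.8] rot [ 0.5  0.2 -0.2] F(mould) [3.5 1.8 2.3] open -0.3 q [-0.21  0.33 -0.23  1.02  0.    1.6 ]
10.8 [(54, 83, 3), (60, 89, 76), (63, 89, 90), (66, 88, 13), (72, 83, 5)]
0 [(54, 94, 247), (57, 95, 192), (60, 94, 190), (63, 94, 195), (66, 94, 63), (69, 83, 30), (72, 83, 25), (75, 83, 29), (78, 83, 26), (81, 83, 12)]
t 22.27 Mmm [-50.6   0.2 138.1] rot [ 0.6  0.1 -0.1] F(mould) [ 3.  -0.7  0.4] open -0.1 q [-0.21  0.33 -0.23  1.02  0.    1.6 ]
```

View pics/aa_scene.png

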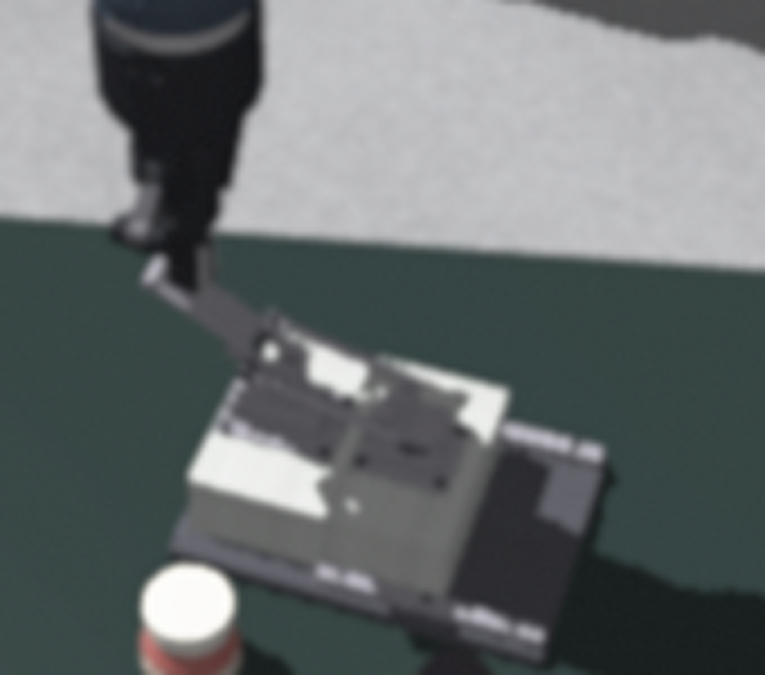

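Emit:
move_arm(
  deltas=[
    {"hand":1,"dx":-1.8,"dy":0,"dz":3.5,"ax":0,"ay":0,"az":0},
    {"hand":1,"dx":-1.8,"dy":0,"dz":3.8,"ax":0,"ay":0,"az":0},
    {"hand":1,"dx":-1.5,"dy":0,"dz":4,"ax":0,"ay":0,"az":0},
    {"hand":1,"dx":-1.3,"dy":0,"dz":4,"ax":0,"ay":0,"az":0},
    {"hand":1,"dx":-1,"dy":0,"dz":4,"ax":0,"ay":0,"az":0},
  ],
)

```text
clock: 22.73
ee_pos: [0.5218, -0.0562, 0.1182]
ee_rot: [-2.468, -1.935, 0.013]
ft_force: [-0.8, 1.9, 1.1]
opening: 0.0003
```

```bash
python3 bar.py ab
```

```text
t 22.73 Mmm [-60.6   0.  118.2] rot [ 0.5 -0.2 -0.1] F(mould) [1.6 1.3 1.1] open 0.3 q [-0.23  0.35 -0.26  0.97 -0.    1.59]
10.8 [(57, 89, 39), (60, 90, 132), (63, 90, 73), (66, 83, 3)]
0 [(54, 95, 261), (57, 95, 273), (60, 95, 265), (63, 94, 278), (66, 93, 13)]
```

Emit:
move_arm(
  deltas=[
    {"hand":1,"dx":-0.5,"dy":0,"dz":3.5,"ax":0,"ay":0,"az":0},
    {"hand":1,"dx":-0.5,"dy":0,"dz":3.5,"ax":0,"ay":0,"az":0},
    {"hand":1,"dx":-0.3,"dy":0,"dz":3,"ax":0,"ay":0,"az":0},
    {"hand":1,"dx":0,"dy":0,"dz":2.5,"ax":0,"ay":0,"az":0},
    {"hand":1,"dx":0,"dy":0,"dz":1.5,"ax":0,"ay":0,"az":0},
  ],
)

```text
clock: 23.2
ee_pos: [0.5212, -0.0591, 0.1017]
ee_rot: [-2.47, -1.934, 0.016]
ft_force: [-5.5, 1.8, 21.3]
opening: -0.0003
```

```bash
python3 bar.py ac;python3 look.py ac scene
```

```text
t 23.2 Mmm [-6.370e+01 -1.000e-01  1.017e+02] rot [ 0.5 -0.3 -0. ] F(mould) [ 0.4  5.8 21.3] open -0.3 q [-0.23  0.36 -0.29  0.93 -0.01  1.58]
10.8 [(54, 83, 5), (57, 88, 31), (60, 88, 19)]
0 [(54, 95, 340), (57, 95, 186)]
t 23.25 Mmm [-63.6   0.  102. ] rot [ 0.5 -0.3 -0. ] F(mould) [-0.6  2.3  3.5] open -0.3 q [-0.23  0.36 -0.29  0.93 -0.01  1.58]
```

View pics/ac_scene.png

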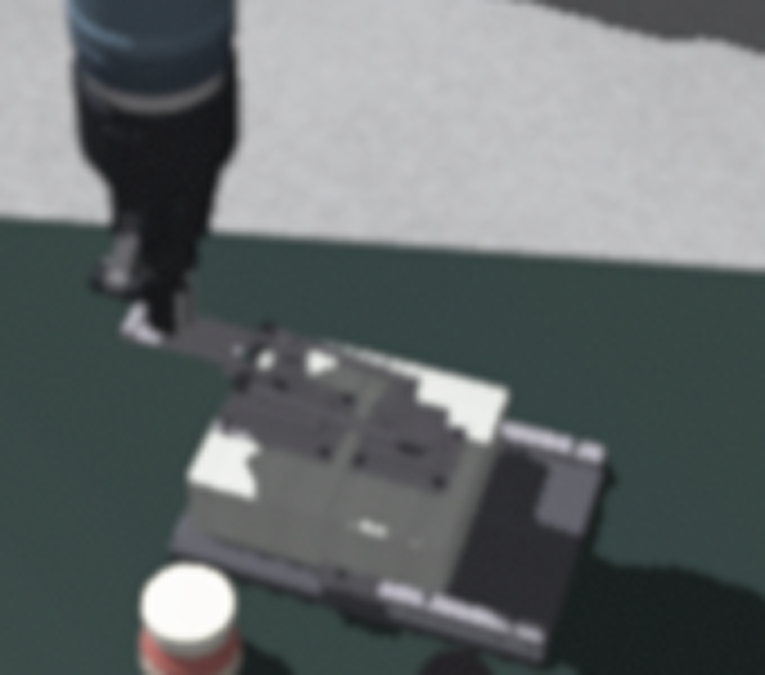

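Emit:
move_arm(
  deltas=[
    {"hand":1,"dx":0,"dy":0,"dz":-4,"ax":0,"ay":0,"az":0},
    {"hand":1,"dx":0,"dy":0,"dz":-15,"ax":0,"ay":0,"az":0},
    {"hand":1,"dx":0,"dy":0,"dz":-35,"ax":0,"ay":0,"az":0},
    {"hand":1,"dx":0,"dy":0,"dz":-35,"ax":0,"ay":0,"az":0},
    {"hand":1,"dx":0,"dy":0,"dz":-30,"ax":0,"ay":0,"az":0},
  ],
)

```text
clock: 23.72
ee_pos: [0.5164, -0.0573, 0.2172]
ee_rot: [-2.46, -1.927, 0.034]
ft_force: [1.0, -1.1, 0.8]
opening: 0.0
```

Emit:
move_arm(
  deltas=[
    {"hand":1,"dx":-20,"dy":10,"dz":-10,"ax":0,"ay":0,"az":0},
    {"hand":1,"dx":-30,"dy":0,"dz":0,"ax":0,"ay":0,"az":0},
    {"hand":1,"dx":-30,"dy":0,"dz":0,"ax":0,"ay":0,"az":0},
    {"hand":1,"dx":0,"dy":0,"dz":0,"ax":0,"ay":0,"az":0},
    {"hand":1,"dx":0,"dy":0,"dz":0,"ax":0,"ay":0,"az":0},
  ],
)

```text
clock: 24.13
ee_pos: [0.5132, -0.141, 0.2385]
ee_rot: [-2.468, -1.941, 0.018]
ft_force: [-0.8, 0.5, 0.4]
opening: 0.0
```

```bash
python3 look.py ad scene,top,wrist; python3 gap.py; python3 - <<'E'
from h import *
Q=np.load("top.npy")*1000
for x in range(-90,95,6):
    m=(abs(Q[...,0]-x)<3)&(abs(Q[...,1])<9)&(Q[...,2]<250)
    m2=(abs(Q[...,0]-x)<3)&(abs(abs(Q[...,1])-19)<3)&(Q[...,2]<250)
    f=lambda k:round(float(np.percentile(Q[k][:,2],85)),1) if k.sum()>3 else None
    print(x,f(m),f(m2))
E
```

```text
t 24.13 Mmm [-145.1  -12.   238.5] rot [ 0.5 -0.5 -0.3] F(mould) [0.3 0.9 0.4] open 0.0 q [-0.38  0.29 -0.02  1.26 -0.01  1.43]
t 24.28 Mmm [-143.7  -11.5  237.9] rot [ 0.5 -0.5 -0.4] F(mould) [ 0.4 -0.5  0.4] open -0.4 q [-0.38  0.29 -0.02  1.26 -0.01  1.43]
-0.05 255 -33.7 26.4 28.3 99.6
-0.04 262 -34.1 36.5 39.0 100.7
-0.03 168 -33.2 28.7 31.1 100.7
-0.02 112 -33.6 -5.0 5.7 100.5
-0.01 63 21.6 42.0 85.2 100.5
0.0 69 -34.0 -31.8 21.4 99.9
0.01 55 -32.7 -24.1 22.1 100.8
0.02 207 -33.7 36.5 38.9 101.1
0.03 240 -34.1 28.9 31.1 100.7
0.04 238 -33.4 27.8 48.9 101.2
0.05 270 -34.0 11.3 13.2 100.5
-90 4.8 4.7
-84 104.1 3.5
-78 103.9 3.4
-72 102.8 5.2
-66 103.6 3.6
-60 103.8 3.6
-54 103.9 2.6
-48 104.1 4.3
-42 104.5 14.0
-36 103.7 56.7
-30 104.6 62.7
-24 104.1 98.9
-18 101.8 103.0
-12 97.7 99.3
-6 104.6 98.0
0 105.7 97.8
6 104.4 97.5
12 76.4 95.4
18 75.2 95.7
24 62.1 94.5
30 59.9 94.0
36 57.5 93.0
42 66.7 92.5
48 84.0 92.5
54 96.5 92.1
60 96.1 90.4
66 93.0 63.1
72 84.2 60.8
78 84.1 60.9
84 80.8 62.7
90 60.9 60.7
```

View pics/ad_scene.png

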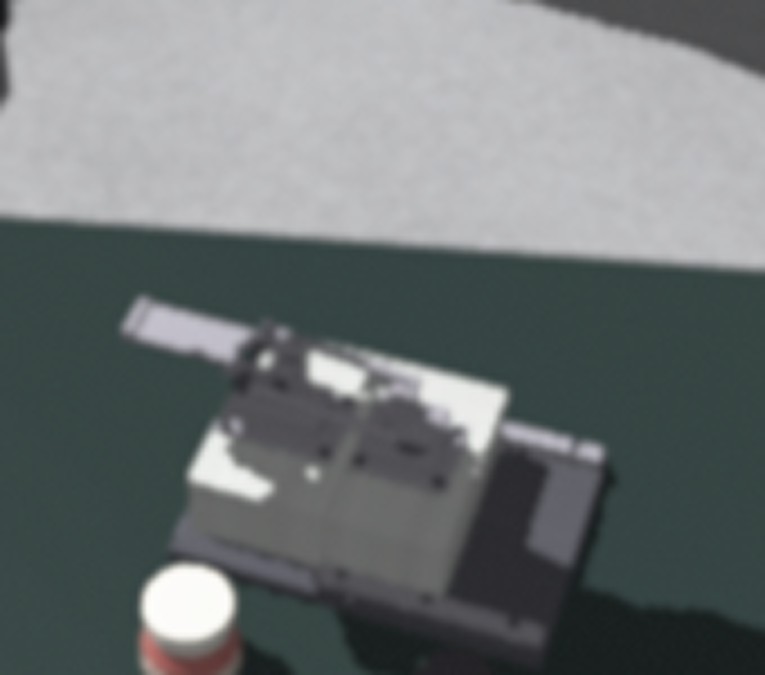

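View pics/ad_top.png

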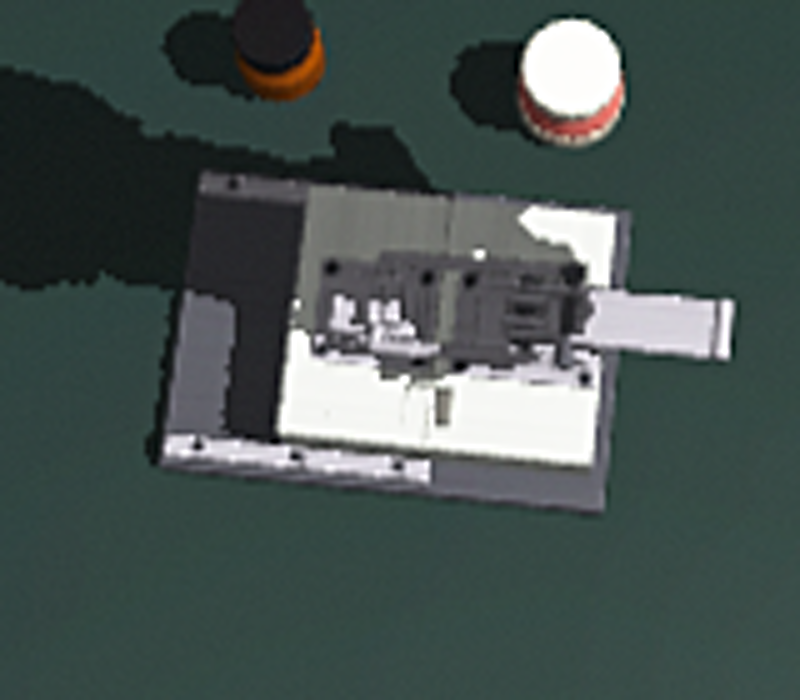

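```bash
python3 -c "
from h import *
print(r.hand_in());show()"
```

```text
the job is handed in; nothing more can be done
None
the job is handed in; nothing more can be done
```

The mould is closed and latched, and I handed the job in at about 24.3 s of the 72 s allowed. No verdict is reported.

**What I did**
- **Sliding half:** I pushed it to the silicone insert, with about 5 N at contact.
- **Bail:** I swung it over with the closed fingers, then pinched it. I lowered the bar past the lip until I felt the keeper's floor, about 2 mm above nominal, and drew it back under the lip. The lever stood at about 1.0 rad then.
- **Lever:** I pressed it past centre down to its stop, then moved the arm clear.

**Last checks (top camera)**
- **Lever:** its top face is level to about 0.01 rad.
- **Gap:** the outer face stands at about x = 100.5 mm in the mould frame, which puts the gap at about 0.5–1 mm against the limit of 2 mm.
- **Bar:** it lies under the lip, and its position along the mould is within about 1 mm of the seat. Only its ends beside the lip show, so this is coarse.
- **Jars:** both pigment jars look unmoved in the pictures. I did not re-measure the other bench items, but the arm did not work near them.

**What did not go smoothly**
- **First push on the bail:** the fingers went over the bar without moving it, so I backed off and did it again lower.
- **Lever stop:** the wrist force read 21 N when the lever reached its stop. That is under the 30 N limit but more than I wanted, and the peak between readings is not known.

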